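Load the bonding jig, swing the hasp shut and pin it

TASK

Lay the copper shim plate on the jig's sloping white bed so that it slides down fully home into the low corner, against both rails. Then swing the steel hasp fully shut over its staple, and finally take the yellow-handled retaining pin from the wooden stand and drop it through the staple's loop, in front of the hasp, until its collar rests on the staple, and let go. Leave the two chrome drivers, the beige faceplate and the green controller grip where they are.

Things in the scene. Friction and masses are not known exactly. Their poses are not given: they have to be found in the camera images.
- bed: White slippery bed (friction about 0.07) of the jig, tilted: its +x runs 12 deg and its +y 15 deg downhill. Origin on its top face, z its normal. Top spans x -50..50, y -28..37 mm. Aluminium rails 12 mm high form the low corner: inner faces at x=50 and y=37 mm; no rails at -x, -y. Plate home: long side along x, shim_center at x 5, y 7, z 18 mm here.
- jig: Fixed blue jig, level, base about 166 x 108 x 12 mm; origin under the bed's middle (bed origin is 42 mm straight above). Its x runs along the shut hasp from hinge to staple, its y from the hasp towards the bed and its low corner. Hinge axis at x -60, y -36 mm, post 90 mm high; staple post x 58..92, y -32..-4 mm, 74 mm high.
- shim_center (a point): Centre, 18 mm above its underside, of the loose copper plate: 90 (x) x 60 (y) x 6 mm with an upright lifting fin on its middle, 50 mm long (x), 10 mm thick (y), from 6 to 36 mm above the underside. About 0.4 kg. Same after a half turn. It and the green grip lie at two places on the left, either way round.
- hasp (a joint): Steel hasp: upright strap 172 mm long, 8 mm thick, 35 to 80 mm above the desk, on a vertical hinge. 0 rad = shut, at its stop (strap along the jig's +x, its slot round the staple); grows as it opens, clockwise seen from above, to 1.9. Friction (0.06 N m) keeps it where it is left.
- hasp_hinge (a point): Point on the hasp's vertical hinge axis, 57.5 mm above the desk; axes of the jig.
- hasp_knob (a point): Middle of the red upright handle on top of the hasp: cylinder 14 mm in diameter, from 80 to 122 mm above the desk (this point at 101 mm), 70 mm from the hinge axis. It turns with the hasp; x points from the hinge along the strap.
- loop (a point): Where the middle of the pin's collar underside comes to rest: in the staple's loop, level with its upper face, 66 mm above the desk; axes of the jig. Staple: level U of 8 mm square steel reaching to -y; legs' inner faces at x -8 and 8, end bar's at y -8 mm; the shut hasp's outer face is at y 18 mm, its top 14 mm higher than this point. Below it is clear for 50 mm.
- pin_center (a point): Centre of the loose retaining pin, 95 mm long, upright (z up): steel shank 10 mm in diameter, 40 mm long, tapered tip; collar 28 mm in diameter, 5 mm thick; yellow handle 16 mm in diameter, 50 mm long (from 2.5 mm below to 47.5 mm above this point). It stands in one of the stand's holes, collar on the stand's top. 0.09 kg.
- pin_shoulder (a point): Middle of the underside of the pin's collar, 7.5 mm below pin_center.
- stand: Fixed wooden stand 150 (x) x 50 (y) x 50 mm, origin under its centre; holes 13 mm in diameter, 44 mm deep, at x -48, 0, 48 mm hold the pin and two drivers in any order.
- driver_a: Bystander: chrome hex driver upright in the stand, handle 24 mm in diameter, top 125 mm above the desk. Origin at its lower tip.
- driver_b: Bystander: second chrome driver, the same.
- faceplate: Bystander: beige console faceplate lying flat, 55 (x) x 160 (y) x 10 mm, origin under its centre.
- grip: Bystander: green translucent controller grip lying flat, about 80 x 75 x 30 mm, origin under its centre.
There are look-alikes about, which are no part of the job. Of the things that look like the part that bears shim_center, the smallest one is meant.

How it is judged:
On the way, in this order (a step that is already met when the one before it is completed fails the run):
1. the plate lies released and home in the bed's low corner (x of shim_center in the frame of bed between 0.002 and 0.008 m and y of shim_center in the frame of bed between 0.004 and 0.01 m and z of shim_center in the frame of bed between 0.014 and 0.022 m and angle between the x axis of shim_center and the x axis of bed, either way round below 0.06 rad and contact force between the fingers and shim below 0.1 N), for 0.2 s.
2. the hasp is shut, the plate still home (x of shim_center in the frame of bed between 0.002 and 0.008 m and y of shim_center in the frame of bed between 0.004 and 0.01 m and z of shim_center in the frame of bed between 0.014 and 0.022 m and angle between the x axis of shim_center and the x axis of bed, either way round below 0.06 rad and value of joint hasp below 0.06 rad), for 0.2 s.
At the end, for the whole second after the job is handed in: The plate is home (centre within 3 mm of its home point along each bed axis, flat, turned under 0.06 rad), the hasp shut within 0.06 rad, the pin in the staple loop in front of the hasp, collar on the staple (height within 4 mm, tilt under 0.15 rad), all at rest (all of step 2 and x of pin_shoulder in the frame of loop between -0.006 and 0.006 m and y of pin_shoulder in the frame of loop between -0.007 and 0.008 m and z of pin_shoulder in the frame of loop between -0.004 and 0.004 m and angle between pin_shoulder's own z axis and vertical below 0.15 rad and linear speed of each of pin, shim below 0.02 m/s); the robot touches nothing.
It fails at once if the driver_a is moved by more than 20 mm (distance of driver_a from where it was at the start of the episode above 0.02 m).
It fails at once if the driver_b is moved by more than 20 mm (distance of driver_b from where it was at the start of the episode above 0.02 m).
It fails at once if the faceplate is moved by more than 20 mm (distance of faceplate from where it was at the start of the episode above 0.02 m).
It fails at once if the grip is moved by more than 20 mm (distance of grip from where it was at the start of the episode above 0.02 m).
It also fails if it takes over 61 s, if anything falls off the work surface, if the arm or the gripper's body presses on something with over 40 N, if the wrist force passes 120 N, or if a joint passes its speed limit or range.

ROBOT

A 6-joint arm with a two-finger parallel gripper is mounted at the origin on the work surface. World frame = base frame: x ahead of the robot, y to its left, z up, the work surface at z = 0. Lengths are in m, angles in rad, forces in N, time in s.
With the tool pointing down it reaches from about 0.4 to 0.825 m from the base axis. Payload 7 kg.
Tool frame: the origin (TCP) lies at the very end of the fingers, on their centre line; the grasp point (between the pads) lies 19 mm behind it (grip_depth is the distance from the TCP to the grasp point, in m); z points along the fingers, y is the direction in which the jaws open and shut (so a half turn about z gives the same grasp; the last joint's range is limited). The gripper opens to 85 mm and grips with 20 to 120 N. Pads are 22 mm wide; open, the fingers measure 114 mm over their backs; the gripper's body (76 mm by 85 mm) begins 54 mm behind the grasp point. The pads swing forward as they close: fully open they stand 13 mm farther back than shut.
Start: joints at [1.582, 0.359, 0.012, 0, -1.224, -0.288], TCP at [0.184, 0.649, 0.231] pointing down, gripper open.
Joint ranges: [-3.07, 3.07], [-1.43, 2.12], [-1.02, 1.25], [-3.03, 1.67], [-3.05, -0], [-3.03, 3.03]. Speed limits (rad/s): [2.39, 2.39, 3.01, 3.14, 3.14, 3.14].

INTERFACE

Orientations are given as a unit quaternion [w, x, y, z].
In Python, from plant import observe, get_image, close_job, cut_out, grip_depth gives the robot as it stands.
- The arm moves only by the tool apply_moves, never from a script. Its arguments are lists of equal length, an entry for each row: "rotation": the turn, a rotation vector about the tool's x, y, z in rad, a list of three; "translation": the shift along the tool's x, y, z in m, a list of three; "claw": the finger opening in m, from 0 to 0.0854. In form: {"rotation": [[ax, ay, az], ...], "translation": [[x, y, z], ...], "claw": [claw, ...]}. A call has 1 to 20 rows; each row shifts and turns the commanded pose from where the row before left it, along the tool's axes as they then stand; what a row does not reach is not made up. A row lasts 1/12 s, in which the tool goes at most 41.7 mm and 7.16 degrees, less where a joint would pass 70% of its speed; a pose out of reach is approached as far as the arm can. A call is refused whole if a number of a shift passes 0.0417 or a number of a turn 0.125, either way. A call with a gripper value outside its range is refused whole. The fingers move at their own pace and stop on an object; "newtons" is the grip in N (left out, the last holds). Time passes only in rows, so rows that do not move let the fingers close. It gives the time, the measured TCP pose, the force and the opening at its end, in the units of the state.
- observe(): the state, without advancing time (a new reading comes with each control period).
- get_image(name): name is "scene" or "top"; returns a dict with "frame" (384x512x3 uint8, red, green, blue), "fx", "fy", "cx", "cy" (pixels), "xyz" and "rotation" of the camera in the world. Camera axes: x right, y up, looking along -z (the intrinsics and any distortion apply to the point x, -y, -z); pixel columns grow to the right and rows downward; lengths in m; the calibration is good to about 2 mm. A picture is of the moment at which its call begins. There is no depth.
- close_job(): hands the job in, once; it reports no verdict.
Trained networks look in the newest picture that a camera, given by its name, has taken for a name from the list of things; names that differ only in an ending like _2 or _b are one class to them, and where a whole thing is asked for, a point or a joint stands for the part that bears it (a point fixed in the world has none). Each returns a list of dicts, best first, with "p" (0 to 1); they miss things now and then, are a little off and sometimes report something else, mostly with a low value. They report only what shows in the picture. A call takes as long as a camera call. They do not tell look-alikes from the thing itself.
- cut_out(camera, name): "region" (384x512 bool, what is visible of it) and "rect" ([centre column, centre row, width, height] in pixels, round what is visible of it).
The state is a dict: "time": time; "joint_positions": joint angles; "dq": joint speeds; "joint_efforts": joint torques, N m; "position": TCP position; "tcp_rot": TCP orientation; "wrist_force": force on the tool from outside, world axes, zero at the start; "wrist_torque": the same for the moment, N m; "width": opening from 0.0 (shut) to 1.0 (fully open).
Only numpy, scipy, OpenCV 4.12 (cv2) and the standard library are available. Lean on these libraries where they do the work, as an engineer would, in place of code of your own. Each camera call takes 0.05 s, during which the arm holds its last target.

## Working session

There is one attempt and no reset: what is moved stays moved. The work goes in short steps, Python scripts to look and compute and a tool call to move; the robot and the scene stay as the last step left them, time stands still between calls to the robot, and variables do not carry over. Pictures are saved under pics/ and viewed, and the job is handed in when it is done.

Besides the shell and the picture viewer there is one more tool, called after "Emit:" in YAML: its name, and indented under it one key for each argument. apply_moves: Moves the arm, as the interface text tells. Its arguments: {"type":"object","properties":{"rotation":{"type":"array","items":{"type":"array","items":{"type":"number"}}},"translation":{"type":"array","items":{"type":"array","items":{"type":"number"}}},"claw":{"type":"array","items":{"type":"number"}},"newtons":{"type":"number"}},"required":["rotation","translation","claw"]}

```bash
mkdir -p pics; ls
python3 - <<'E'
from plant import *
import plant,cv2
print(observe(), grip_depth)
for n in("scene","top"):
    d=get_image(n); cv2.imwrite(f"pics/{n}0.png",cv2.cvtColor(d["frame"],cv2.COLOR_RGB2BGR))
    print({k:v for k,v in d.items() if k!="frame"})
E
```

```text
pics
{'time': 0.0, 'joint_positions': array([ 1.58209022e+00,  3.59402880e-01,  1.11211483e-02, -3.69554126e-04,
       -1.22408584e+00, -2.88100235e-01]), 'dq': array([-0.00167673,  0.0011883 ,  0.00011225, -0.0009986 ,  0.00074078,
       -0.00037419]), 'joint_efforts': array([-6.81143301e-04, -5.83319199e+01,  2.93423796e+01,  6.93693012e+00,
       -5.89400763e-03,  5.22631964e-06]), 'position': array([0.18435388, 0.64887032, 0.23037694]), 'tcp_rot': array([ 8.02747477e-04,  9.90428556e-01, -1.38024010e-01, -5.46228892e-05]), 'wrist_force': array([0.34566322, 0.22733125, 0.87245298]), 'wrist_torque': array([-0.00998666, -0.00062893,  0.01634525]), 'width': 1.0012228092508972} 0.0187
{'fx': 415.10052831235294, 'fy': 415.10052831235294, 'cx': 257.2895748830269, 'cy': 189.72576963569998, 'xyz': array([ 0.9049885 , -0.60489804,  1.07512075]), 'rotation': array([0.90701831, 0.32072521, 0.08743987, 0.25847128])}
{'fx': 497.1794006803962, 'fy': 497.1794006803962, 'cx': 254.01111878688002, 'cy': 185.57701082401195, 'xyz': array([0.31717569, 0.06855731, 1.66462526]), 'rotation': array([-0.70512383, -0.04487547,  0.0474819 ,  0.70606802])}
```

View pics/scene0.png

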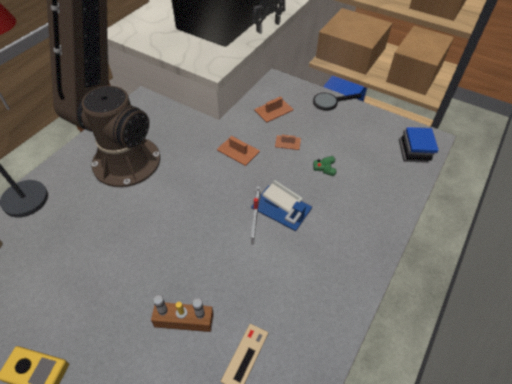

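View pics/top0.png

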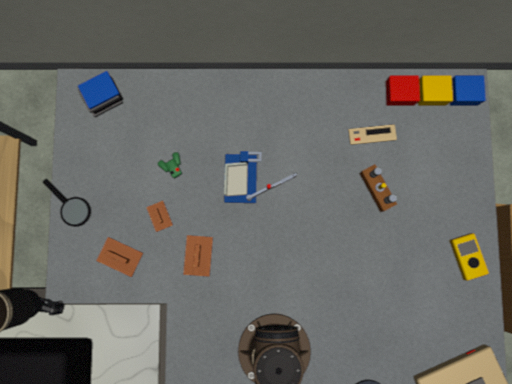

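The top view shows the jig at (240,178), with the open hasp running right and up to (295,177). The stand is at (378,187) with the pin in its middle hole, the faceplate at (373,134) and the green grip at (171,165). There are three copper plates, at (159,216), (120,257) and (198,256).

```bash
cat > h.py <<'E'
import numpy as np,cv2
from scipy.spatial.transform import Rotation as R
from plant import *
def rot(q): return R.from_quat([q[1],q[2],q[3],q[0]])
def proj(d,P):
    P=np.atleast_2d(P); c=rot(d["rotation"]).inv().apply(P-d["xyz"])
    return np.c_[d["cx"]+d["fx"]*c[:,0]/-c[:,2], d["cy"]-d["fy"]*c[:,1]/-c[:,2]]
def ray(d,uv):
    uv=np.atleast_2d(uv); v=np.c_[(uv[:,0]-d["cx"])/d["fx"],-(uv[:,1]-d["cy"])/d["fy"],-np.ones(len(uv))]
    return rot(d["rotation"]).apply(v)
def atz(d,uv,z):
    r=ray(d,uv); return d["xyz"]+r*((z-d["xyz"][2])/r[:,2])[:,None]
def tri(d1,u1,d2,u2):
    r1=ray(d1,u1)[0];r2=ray(d2,u2)[0];r1/=np.linalg.norm(r1);r2/=np.linalg.norm(r2)
    s=np.linalg.lstsq(np.c_[r1,-r2],d2["xyz"]-d1["xyz"],rcond=None)[0]
    a=d1["xyz"]+s[0]*r1;b=d2["xyz"]+s[1]*r2
    return (a+b)/2,np.linalg.norm(a-b)
def crop(d,x0,y0,x1,y1,k,fn,pts=None):
    im=cv2.cvtColor(d["frame"],cv2.COLOR_RGB2BGR)[y0:y1,x0:x1]
    im=cv2.resize(im,None,fx=k,fy=k,interpolation=cv2.INTER_CUBIC)
    if pts is not None:
        for u,v in pts: cv2.circle(im,(int((u-x0+.5)*k),int((v-y0+.5)*k)),2,(255,0,255),-1)
    cv2.imwrite(fn,im)
E
python3 - <<'E'
from h import *
import pickle
T=get_image("top");S=get_image("scene")
pickle.dump((T,S),open("im0.pkl","wb"))
for n in ["shim_center","jig","bed","hasp","hasp_knob","pin_center","stand","driver_a","faceplate","grip"]:
  for c,d in(("top",T),("scene",S)):
    for r in cut_out(c,n):
        m=r["region"].astype(np.uint8)
        ys,xs=np.nonzero(m); 
        if len(xs)<3: continue
        mr=cv2.minAreaRect(np.c_[xs,ys].astype(np.float32))
        print(n,c,round(r["p"],2),np.round(r["rect"],1),len(xs),"cent",round(xs.mean(),1),round(ys.mean(),1),"mar",np.round(mr[1],1),round(mr[2],1),"z0",np.round(atz(d,[mr[0]],0)[0],3))
crop(T,100,190,260,290,5,"pics/c1.png")
crop(T,210,140,310,215,8,"pics/c2.png")
crop(S,240,170,330,240,8,"pics/c3.png")
crop(T,350,155,410,215,10,"pics/c4.png")
E
```

```text
shim_center top 0.68 [160.7 214.2  19.4  25.3] 470 cent 159.8 215.6 mar [26.7 17.8] 68.2 z0 [0.435 0.378 0.   ]
shim_center top 0.68 [120.7 257.1  43.4  36.5] 989 cent 119.8 256.8 mar [38.8 26.2] 25.7 z0 [0.299 0.507 0.   ]
shim_center top 0.64 [198.8 254.7  29.5  40.4] 1057 cent 198.1 255.2 mar [27.2 39.5] 4.4 z0 [0.303 0.248 0.   ]
shim_center scene 0.97 [236.1 149.4  40.5  25.4] 671 cent 238.0 150.1 mar [38.9 20.1] 26.6 z0 [0.301 0.254 0.   ]
shim_center scene 0.75 [286.1 142.4  25.2  11.9] 329 cent 287.7 141.7 mar [25.  13.7] 5.7 z0 [0.432 0.389 0.   ]
shim_center scene 0.58 [274.9 109.2  32.5  28. ] 523 cent 273.2 109.5 mar [18.8 33.1] 63.4 z0 [0.295 0.516 0.   ]
jig top 0.83 [259.2 179.8  76.7  52.1] 1877 cent 245.1 177.8 mar [51. 72.] 90.0 z0 [0.564 0.042 0.   ]
jig top 0.28 [157.6 213.8  21.8  30.1] 486 cent 159.8 215.9 mar [26.6 18.4] 68.2 z0 [0.434 0.378 0.   ]
jig scene 0.77 [281.9 213.1  57.7  62. ] 1902 cent 279.3 206.1 mar [54.2 67.7] 73.5 z0 [0.547 0.105 0.   ]
bed top 0.53 [382.4 186.   10.1  11.8] 71 cent 380.3 186.6 mar [8. 9.] 90.0 z0 [ 0.531 -0.365  0.   ]
bed top
[... 1795 characters left out ...]
4.8 165.4 mar [18. 23.] 90.0 z0 [0.6   0.351 0.   ]
faceplate top 0.79 [371.6 135.6  48.4  20.4] 745 cent 372.4 134.1 mar [16. 47.] 84.1 z0 [ 0.714 -0.344  0.   ]
faceplate scene 0.81 [242.6 353.1  46.8  61.8] 1360 cent 244.9 355.7 mar [22.4 66.6] 26.6 z0 [ 0.713 -0.34   0.   ]
grip top 0.69 [169.1 165.4  22.6  23.8] 336 cent 172.2 165.3 mar [22.1 22.8] 59.0 z0 [0.603 0.337 0.   ]
grip top 0.4 [375.5 173.6  14.7   7.4] 91 cent 375.5 172.3 mar [ 9. 11.] 90.0 z0 [ 0.58 -0.35  0.  ]
grip scene 0.73 [324.  164.6  20.7  17.7] 336 cent 325.1 165.4 mar [19. 23.] 90.0 z0 [0.599 0.353 0.   ]
grip scene 0.21 [245.6 353.4  48.8  60.3] 1409 cent 244.9 355.6 mar [23.8 66.3] 25.3 z0 [ 0.712 -0.34   0.   ]
```

View pics/c1.png

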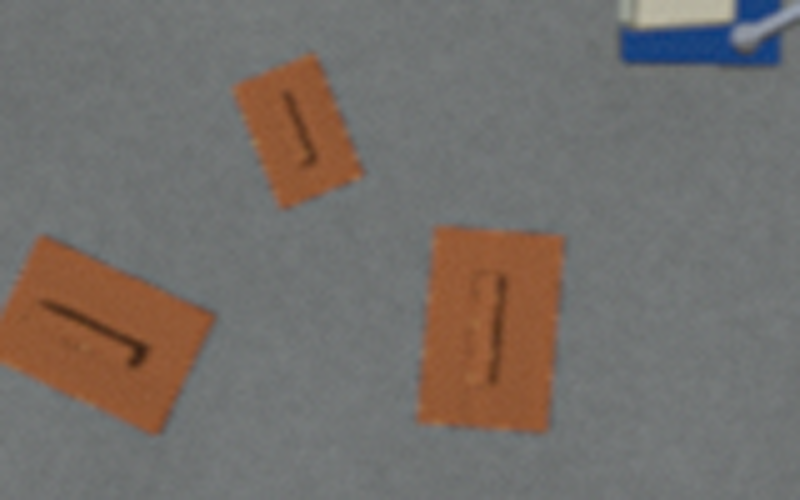

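View pics/c2.png

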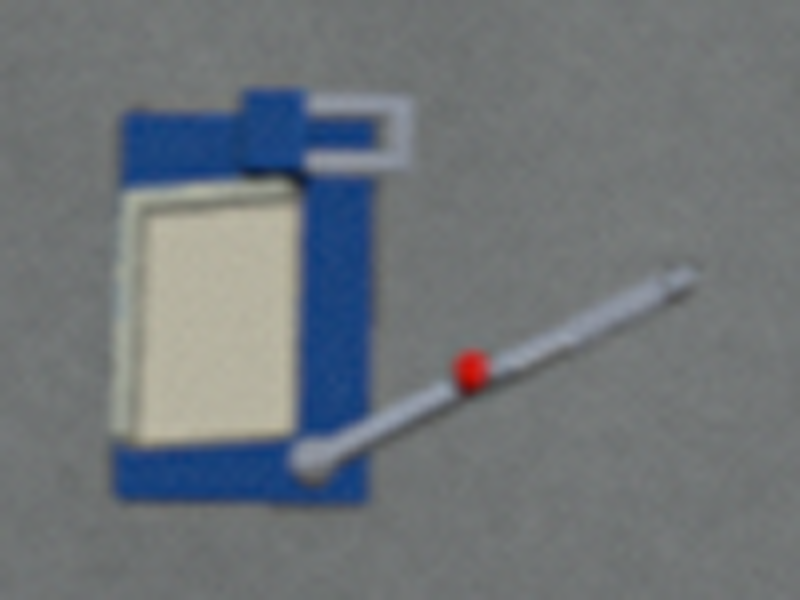

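View pics/c3.png

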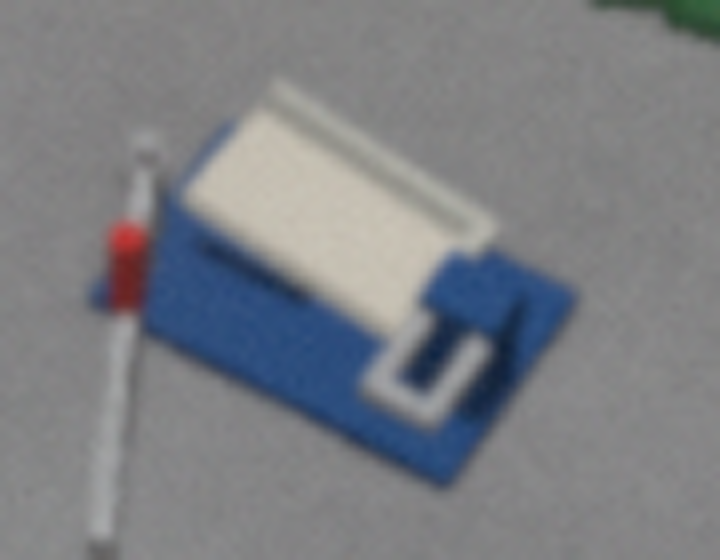

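View pics/c4.png

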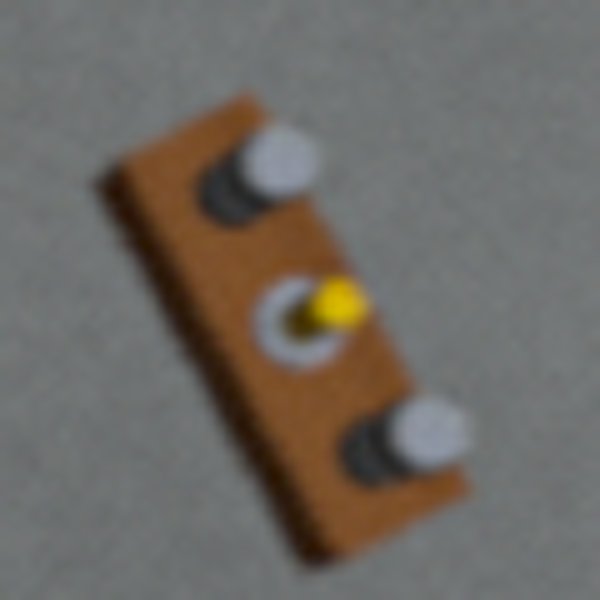

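The candidates for the plate are the small one at top (160,216), about 89x59 mm, and two larger ones at (120,257) and (198,256), about 130x88 mm. In the crop the small one has its fin in the middle, so I choose that one. Next I fit the poses of the jig, plate, hasp and stand.

```bash
cat > geo.py <<'E'
from h import *
from scipy.optimize import least_squares
RB=R.from_euler('y',12,degrees=True)*R.from_euler('x',-15,degrees=True)  # bed in jig
def jigp(p,pts): # p x,y,yaw ; pts jig frame
    return R.from_euler('z',p[2]).apply(np.atleast_2d(pts))+np.array([p[0],p[1],0])
def bedp(pts): return RB.apply(np.atleast_2d(np.array(pts,float)))+[0,0,.042]
E
python3 - <<'E'
from geo import *
import pickle
T,S=pickle.load(open("im0.pkl","rb"))
m=1e-3
st=lambda x,y,z:[x*m,y*m,z*m]
bd=lambda x,y:list(bedp([[x*m,y*m,0]])[0])
top=[(bd(-50,-28),(297,437)),(bd(50,-28),(300,193)),(bd(50,37),(145,211)),(bd(-50,37),(135,442)),
(st(91,-74,66),(413,97)),(st(59,-74,66),(410,170)),(st(83,-66,66),(388,116)),(st(67,-66,66),(385,150)),
(st(92,-4,74),(246,90)),(st(92,-32,74),(307,90)),(st(58,-4,74),(246,170)),(st(58,-32,74),(305,170)),(st(-60,-36,90),(315,455))]
sc=[(bd(-50,-28),(183,190)),(bd(50,-28),(390,340)),
(st(91,-74,66),(432,420)),(st(59,-74,66),(362,383)),(st(-60,-36,90),(147,140))]
P=[];
O=np.array([t[0] for t in top]);U=(np.array([t[1] for t in top])+.5)/8-.5+[210,140]
O2=np.array([t[0] for t in sc]);U2=(np.array([t[1] for t in sc])+.5)/8-.5+[240,170]
def f(p,full=False):
    a=proj(T,jigp(p,O))-U;b=proj(S,jigp(p,O2))-U2
    return (a,b) if full else np.r_[a.ravel(),b.ravel()]
s=least_squares(f,[.57,.09,0],loss='soft_l1')
print(s.x,np.degrees(s.x[2]));a,b=f(s.x,True);print(np.round(a,1).tolist(),np.round(b,1).tolist())
for d,n,bx in((T,"t",(210,140,310,215)),(S,"s",(240,170,330,240))):
    crop(d,*bx,8,f"pics/fit_{n}.png",proj(d,jigp(s.x,np.r_[O,[[.05*0,0,.042]],[[.075,-.058,.066]]])))
E
```

```text
[ 0.55039238  0.11540537 -0.01828751] -1.0477969895626098
[[-0.9, -0.8], [-0.6, 1.2], [0.0, 0.5], [0.3, -0.1], [-0.3, -0.3], [-0.1, 0.2], [0.4, -0.3], [0.7, 0.3], [-0.9, -0.5], [0.1, -0.4], [-1.1, -0.3], [0.2, -0.1], [-0.5, -0.1]] [[-0.5, 0.3], [0.4, -0.7], [-0.3, 0.9], [-0.9, 0.6], [-0.9, 0.5]]
```

View pics/fit_t.png

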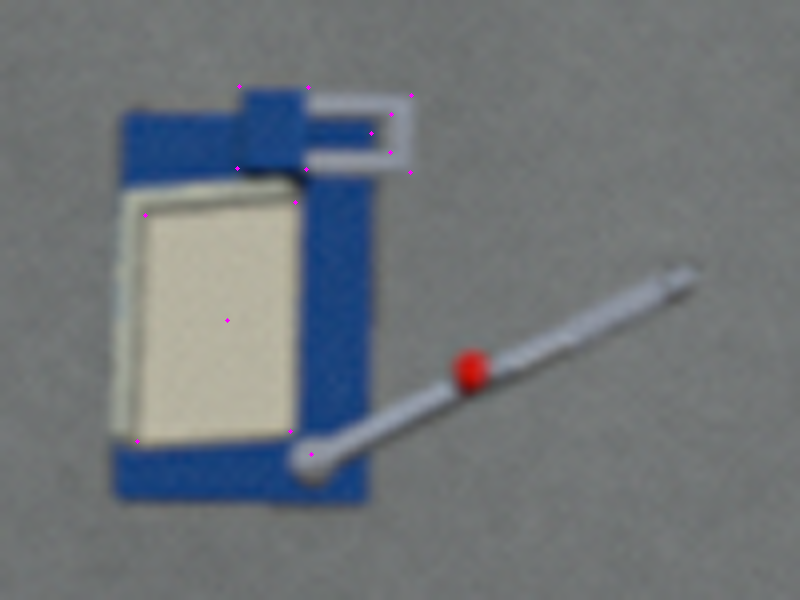

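View pics/fit_s.png

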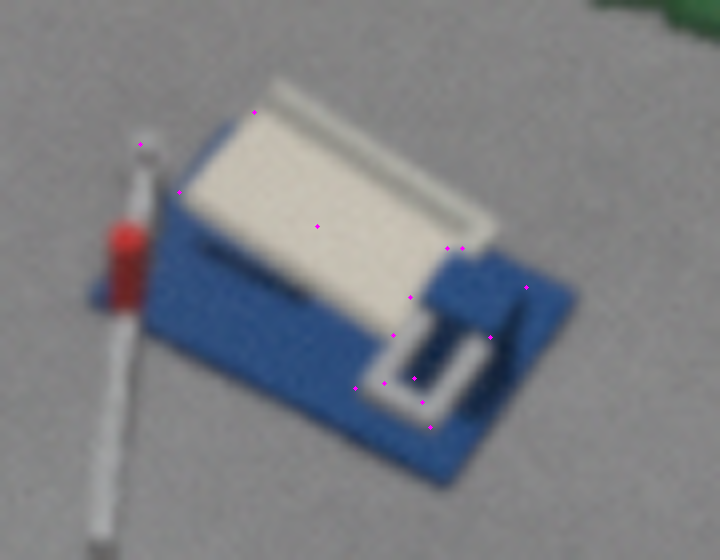

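```bash
cat > plate.py <<'E'
from geo import *
from scipy.optimize import minimize
def boxpts(x,y,z0,z1): return np.array([[a,b,c] for a in(-x,x) for b in(-y,y) for c in(z0,z1)])
def sil(d,parts,K=4):
    m=np.zeros((384*K,512*K),np.uint8)
    for P in parts:
        u=(proj(d,P)+.5)*K-.5
        cv2.fillConvexPoly(m,np.round(cv2.convexHull(u.astype(np.float32))*16).astype(np.int32),255,shift=4)
    return cv2.resize(m,(512,384),interpolation=cv2.INTER_AREA)/255.
def copper(d,box):
    h=cv2.cvtColor(d["frame"],cv2.COLOR_RGB2HSV).astype(int)
    m=((h[...,0]<16)&(h[...,1]>90)).astype(float); k=np.zeros_like(m); x0,y0,x1,y1=box; k[y0:y1,x0:x1]=m[y0:y1,x0:x1]; return k
E
python3 - <<'E'
from plate import *
import pickle
T,S=pickle.load(open("im0.pkl","rb"))
mt=copper(T,(140,195,180,237));ms=copper(S,(270,130,303,153))
print(mt.sum(),ms.sum())
mt_=(mt);
def parts(p): 
    return [jigp(p,boxpts(.045,.03,0,.006)),jigp(p,boxpts(.025,.005,.006,.036))]
def c(p,w=(1,1)): return w[0]*np.abs(sil(T,parts(p))-mt).sum()+w[1]*np.abs(sil(S,parts(p))-ms).sum()
for w in((1,1),(1,0),(0,1)):
    best=min((minimize(c,[.434,.381,a],args=(w,),method="Nelder-Mead",options=dict(initial_simplex=[[.434,.381,a],[.44,.381,a],[.434,.387,a],[.434,.381,a+.1]])) for a in(.2,.4,.6)),key=lambda s:s.fun)
    print(w,best.x,np.degrees(best.x[2]),best.fun)
# pin
K=lambda u,o,k:(np.array(u)+.5)/k-.5+o
hp=K((338,303),[350,155],10);cl=K((298,323),[350,155],10)
print("pin handle top@.105",atz(T,[hp],.105),"collar@.055",atz(T,[cl],.055))
kn=K((470,365),[210,140],8);print("knob top",atz(T,[kn],.122))
tip=K((690,275),[210,140],8);print("tip",atz(T,[tip],.08))
crop(S,145,285,220,335,10,"pics/c5.png")
E
```

```text
478.0 293.0
(1, 1) [0.43467406 0.37992703 0.39790267] 22.798143454198435 84.69019607843137
(1, 0) [0.43429114 0.37931853 0.39421347] 22.586768116159508 29.39607843137255
(0, 1) [0.43453522 0.3834589  0.40088839] 22.96921290174352 48.572549019607834
pin handle top@.105 [[ 0.52406571 -0.34705928  0.105     ]] collar@.055 [[ 0.52412095 -0.34706793  0.055     ]]
knob top [[0.52113987 0.01793151 0.122     ]]
tip [[ 0.56319922 -0.07235496  0.08      ]]
```

View pics/c5.png

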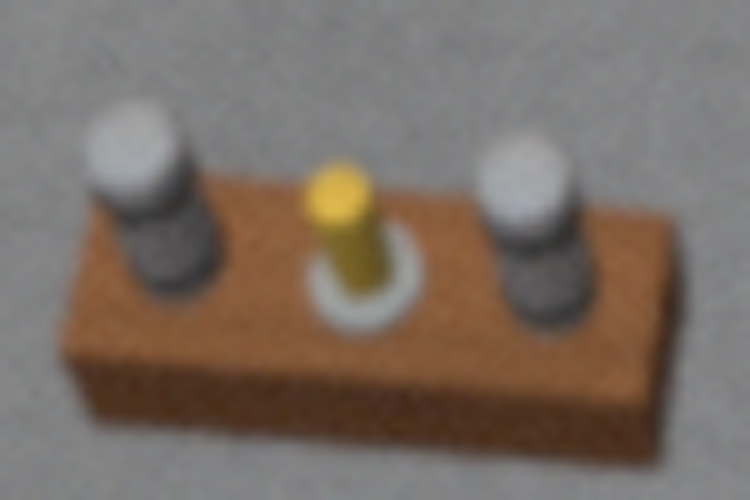

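```bash
cat > plan.py <<'E'
from h import *
def tgt(x,y,z,yaw,Rw=None):
    # tool down, tool x at heading yaw
    return np.array([x,y,z]), (Rw if Rw is not None else R.from_euler('z',yaw)*R.from_euler('x',np.pi))
def plan(pos,Rt):
    o=observe(); Rc=rot(o["tcp_rot"]); 
    print("t",round(o["time"],2),"pos",np.round(o["position"],4),"toolx",np.round(Rc.as_matrix()[:,0],3),"toolz",np.round(Rc.as_matrix()[:,2],3),"w",round(o["width"],3),"F",np.round(o["wrist_force"],1))
    print("shift now-axes",np.round(Rc.inv().apply(pos-o["position"]),4),"shift final-axes",np.round(Rt.inv().apply(pos-o["position"]),4),"rotvec",np.round((Rc.inv()*Rt).as_rotvec(),4))
E
python3 - <<'E'
from plan import *
plan(*tgt(.4345,.3805,.13,np.radians(22.7)))
E
```

```text
t 1.2 pos [0.1845 0.6493 0.2313] toolx [ 0.962 -0.273 -0.   ] toolz [ 0.  0. -1.] w 1.001 F [-0.2  0.1  1. ]
shift now-axes [0.314  0.1902 0.1013] shift final-axes [0.1269 0.3445 0.1013] rotvec [-0.    -0.    -0.673]
```

Emit:
apply_moves:
  rotation:
    - [0,0,0]
    - [0,0,0]
    - [0,0,0]
    - [0,0,0]
    - [0,0,0]
    - [0,0,0]
    - [0,0,0]
    - [0,0,0]
    - [0,0,0]
    - [0,0,0]
    - [0,0,-0.112]
    - [0,0,-0.112]
    - [0,0,-0.112]
    - [0,0,-0.112]
    - [0,0,-0.112]
    - [0,0,-0.112]
    - [0,0,0]
    - [0,0,0]
  translation:
    - [0.031,0.019,0.01]
    - [0.031,0.019,0.01]
    - [0.031,0.019,0.01]
    - [0.031,0.019,0.01]
    - [0.031,0.019,0.01]
    - [0.031,0.019,0.01]
    - [0.031,0.019,0.01]
    - [0.031,0.019,0.01]
    - [0.031,0.019,0.01]
    - [0.031,0.019,0.01]
    - [0,0,0]
    - [0,0,0]
    - [0,0,0]
    - [0,0,0]
    - [0,0,0]
    - [0,0,0]
    - [0,0,0]
    - [0,0,0]
  claw: [0.07,0.06,0.05,0.05,0.05,0.05,0.05,0.05,0.05,0.05,0.05,0.05,0.05,0.05,0.05,0.05,0.05,0.05]

```text
time: 2.7
position: [0.4308, 0.3818, 0.1314]
tcp_rot: [-0.0, 0.981, 0.195, 0.0]
wrist_force: [0.2, -0.3, 0.4]
width: 0.586
```

Run:
```python
from plan import *
plan(*tgt(.4345,.3805,.13,np.radians(22.7)))
T=get_image("top");S=get_image("scene");o=observe()
u=proj(T,[o["position"],[.4345,.3805,.036]]);v=proj(S,[o["position"],[.4345,.3805,.036]])
print(u,v)
crop(T,120,180,200,250,8,"pics/g1t.png",u);crop(S,240,80,330,160,7,"pics/g1s.png",v)
```

```text
t 2.7 pos [0.4308 0.3818 0.1314] toolx [0.924 0.382 0.   ] toolz [ 0.  0. -1.] w 0.586 F [ 0.2 -0.3  0.4]
shift now-axes [0.0029 0.0026 0.0014] shift final-axes [0.0029 0.0027 0.0014] rotvec [-0.0001 -0.0001 -0.0045]
[[150.62324964 213.9630045 ]
 [156.95440043 214.96701063]] [[288.77867932 114.84222548]
 [287.75301548 135.79838916]]
```

View pics/g1t.png

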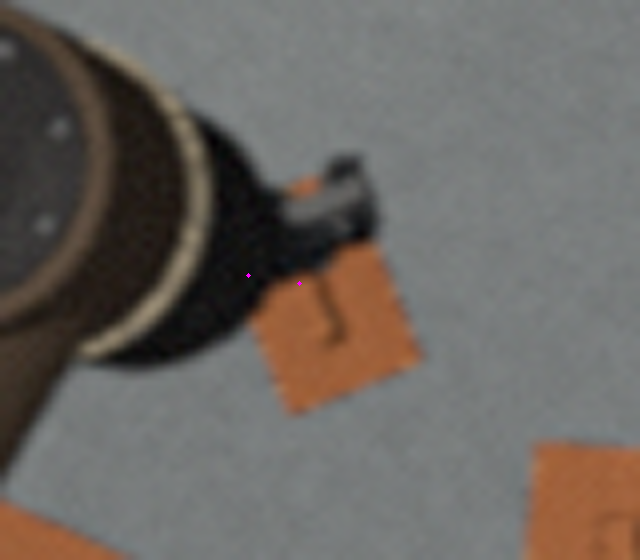

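View pics/g1s.png

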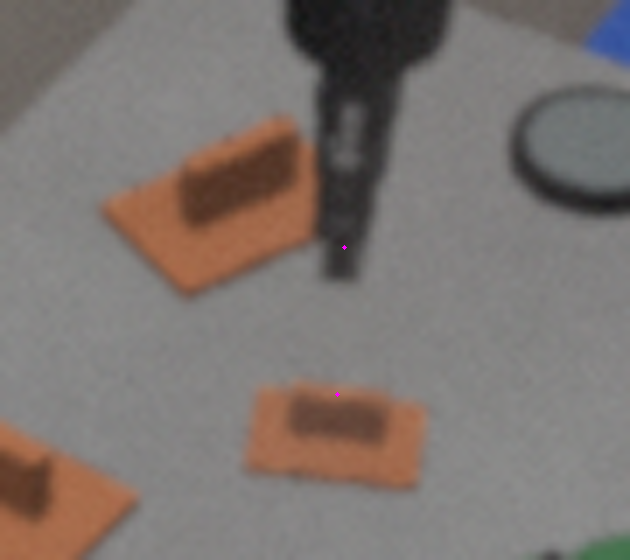

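Emit:
apply_moves:
  rotation:
    - [0,0,0]
    - [0,0,0]
    - [0,0,0]
    - [0,0,0]
    - [0,0,0]
    - [0,0,0]
    - [0,0,0]
    - [0,0,0]
    - [0,0,0]
    - [0,0,0]
    - [0,0,0]
    - [0,0,0]
  translation:
    - [0.003,0.003,0.015]
    - [0,0,0.015]
    - [0,0,0.015]
    - [0,0,0.015]
    - [0,0,0.015]
    - [0,0,0.015]
    - [0,0,0.015]
    - [0,0,0.008]
    - [0,0,0.006]
    - [0,0,0]
    - [0,0,0]
    - [0,0,0]
  claw: [0.05,0.05,0.05,0.05,0.05,0.05,0.05,0.05,0.05,0.05,0.05,0.05]

```text
time: 3.8
position: [0.435, 0.3807, 0.0131]
tcp_rot: [-0.0, 0.981, 0.196, 0.0]
wrist_force: [0.5, -0.3, 1.3]
width: 0.588
```

Run:
```python
from plan import *
plan(*tgt(.4345,.3805,.012,np.radians(22.7)))
T=get_image("top");S=get_image("scene")
crop(T,120,180,200,250,8,"pics/g2t.png");crop(S,250,90,330,160,8,"pics/g2s.png")
```

```text
t 3.8 pos [0.435  0.3807 0.0131] toolx [0.923 0.385 0.001] toolz [ 0.001  0.001 -1.   ] w 0.588 F [ 0.5 -0.3  1.3]
shift now-axes [-0.0006 -0.      0.0011] shift final-axes [-0.0006 -0.      0.0011] rotvec [-0.0006 -0.001  -0.0012]
```

View pics/g2t.png

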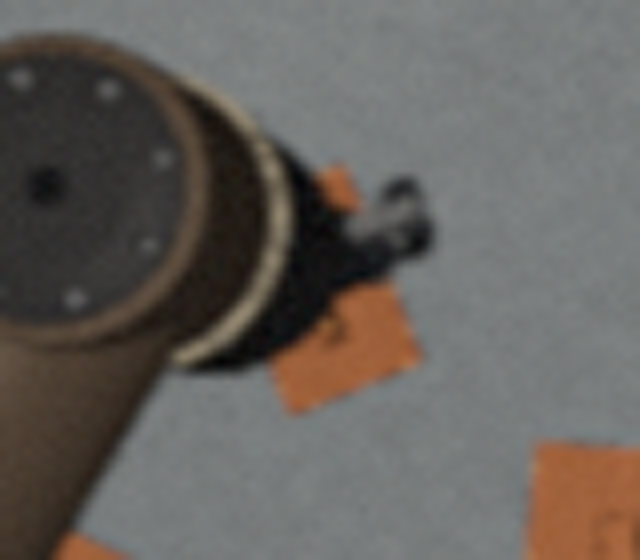

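View pics/g2s.png

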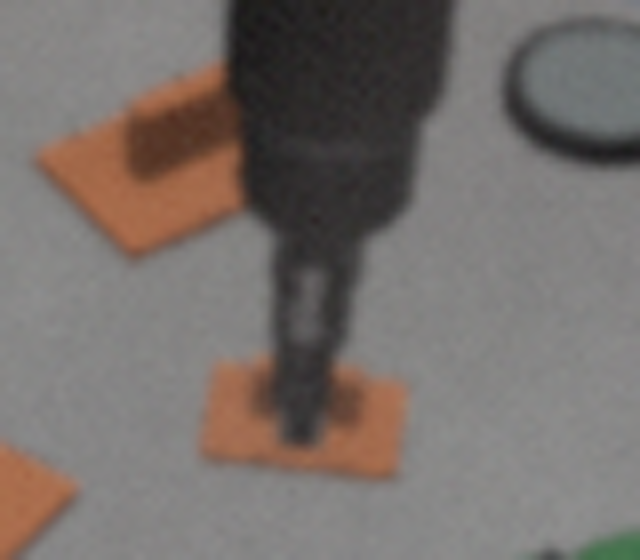

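The finger sits centred on the fin (scene crop, about (303,405)), so I close and lift.

Emit:
apply_moves:
  rotation:
    - [0,0,0]
    - [0,0,0]
    - [0,0,0]
    - [0,0,0]
    - [0,0,0]
    - [0,0,0]
    - [0,0,0]
    - [0,0,0]
    - [0,0,0]
    - [0,0,0]
    - [0,0,0]
    - [0,0,0]
    - [0,0,0]
    - [0,0,0]
    - [0,0,0]
    - [0,0,0]
  translation:
    - [0,0,0]
    - [0,0,0]
    - [0,0,0]
    - [0,0,0]
    - [0,0,0]
    - [0,0,0]
    - [0,0,0]
    - [0,0,0]
    - [0,0,-0.01]
    - [0,0,-0.02]
    - [0,0,-0.025]
    - [0,0,-0.025]
    - [0,0,-0.025]
    - [0,0,-0.025]
    - [0,0,-0.01]
    - [0,0,0]
  claw: [0,0,0,0,0,0,0,0,0,0,0,0,0,0,0,0]
  newtons: 60

```text
time: 5.23
position: [0.4353, 0.3811, 0.1547]
tcp_rot: [-0.002, 0.981, 0.196, 0.001]
wrist_force: [-0.1, -0.5, -4.7]
width: 0.103
```

Run:
```python
from plan import *
plan(*tgt(.4345,.3805,.012,np.radians(22.7)))
T=get_image("top");S=get_image("scene")
crop(T,90,160,180,240,8,"pics/g3t.png");crop(S,250,60,340,150,7,"pics/g3s.png")
```

```text
t 5.23 pos [0.4353 0.3811 0.1547] toolx [0.923 0.385 0.003] toolz [ 0.002  0.004 -1.   ] w 0.103 F [-0.1 -0.5 -4.7]
shift now-axes [-0.0015  0.0006  0.1427] shift final-axes [-0.001   0.0002  0.1427] rotvec [-0.0024 -0.0034 -0.001 ]
```

View pics/g3s.png

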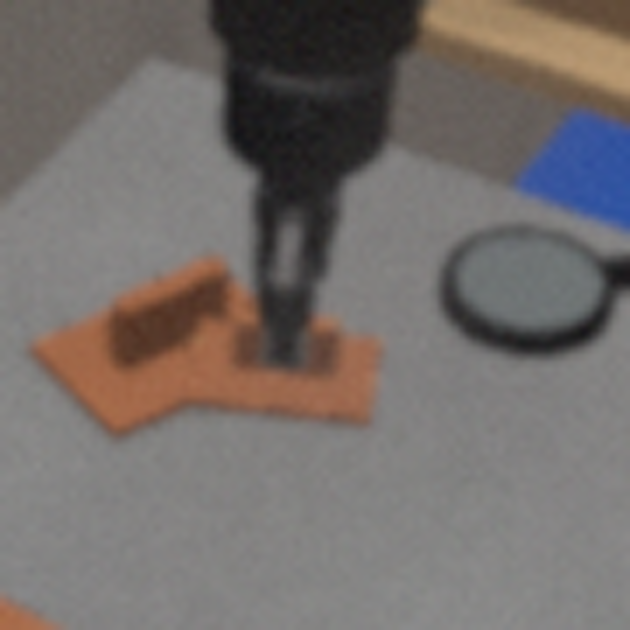

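```bash
cat >> geo.py <<'E'
J=np.array([.5500,.1148,-.0183])
RJ=R.from_euler('z',J[2])
def bedw(p): return jigp(J,bedp([np.array(p)*1e-3]))[0]
RBW=RJ*RB
E
python3 - <<'E'
from plan import *
from geo import *
Rt=RBW*R.from_euler('x',np.pi)
a=bedw([-1,2,16+70]); b=bedw([-1,2,16])
print("above",a,"final",b,"toolx",Rt.as_matrix()[:,0])
plan(a,Rt)
E
```

```text
above [0.56662532 0.13869006 0.12295594] final [0.55223824 0.12083301 0.05681867] toolx [ 0.97798382 -0.0178991  -0.20791169]
t 5.33 pos [0.434  0.3795 0.1511] toolx [ 0.923  0.384 -0.002] toolz [-0.001 -0.001 -1.   ] w 0.101 F [-1.2  0.8 -6. ]
shift now-axes [0.0299 0.2733 0.0282] shift final-axes [0.1399 0.2305 0.0608] rotvec [-0.2135 -0.2574  0.3817]
```

Emit:
apply_moves:
  rotation:
    - [0,0,0]
    - [0,0,0]
    - [0,0,0]
    - [0,0,0]
    - [0,0,0]
    - [0,0,0]
    - [0,0,0]
    - [0,0,0]
    - [0,0,0]
    - [0,0,0]
    - [0,0,0]
    - [0,0,0]
    - [0,0,0]
    - [0,0,0]
    - [-0.043,-0.051,0.076]
    - [-0.043,-0.051,0.076]
    - [-0.043,-0.051,0.076]
    - [-0.043,-0.051,0.076]
    - [-0.043,-0.051,0.076]
    - [0,0,0]
  translation:
    - [0.001,0.01,0]
    - [0.002,0.02,0]
    - [0.003,0.025,0]
    - [0.003,0.025,0]
    - [0.003,0.025,0]
    - [0.003,0.025,0]
    - [0.003,0.025,0]
    - [0.003,0.025,0]
    - [0.003,0.025,0]
    - [0.003,0.025,0]
    - [0.002,0.02,0]
    - [0.002,0.015,0]
    - [0.001,0.008,0]
    - [0,0,0]
    - [0,0,0]
    - [0,0,0]
    - [0,0,0]
    - [0,0,0]
    - [0,0,0]
    - [0,0,0]
  claw: [0,0,0,0,0,0,0,0,0,0,0,0,0,0,0,0,0,0,0,0]

```text
time: 7.0
position: [0.5693, 0.142, 0.1494]
tcp_rot: [0.131, 0.986, 0.004, -0.105]
wrist_force: [0.5, 0.4, -4.5]
width: 0.101
```

Run:
```python
from plan import *
from geo import *
Rt=RBW*R.from_euler('x',np.pi)
plan(bedw([-1,2,16+40]),Rt)
T=get_image("top");S=get_image("scene")
crop(T,180,130,280,205,8,"pics/g4t.png");crop(S,230,120,340,220,7,"pics/g4s.png")
```

```text
t 7.0 pos [0.5693 0.142  0.1494] toolx [ 0.978 -0.019 -0.208] toolz [-0.206 -0.26  -0.943] w 0.101 F [ 0.5  0.4 -4.5]
shift now-axes [ 0.003  -0.0039  0.0564] shift final-axes [ 0.003  -0.0036  0.0564] rotvec [ 0.0052  0.0006 -0.0008]
```

View pics/g4s.png

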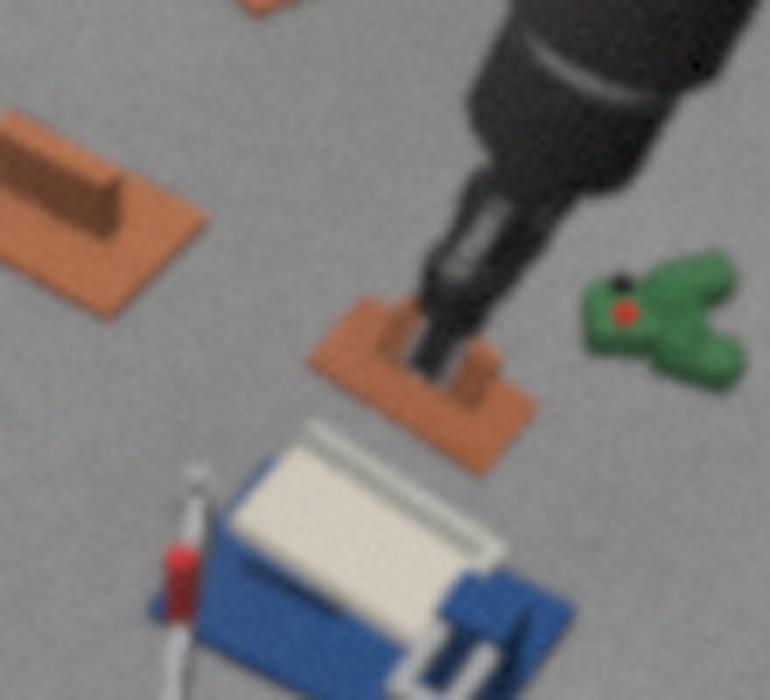

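Emit:
apply_moves:
  rotation:
    - [0,0,0]
    - [0,0,0]
    - [0,0,0]
    - [0,0,0]
    - [0,0,0]
    - [0,0,0]
    - [0,0,0]
    - [0,0,0]
    - [0,0,0]
  translation:
    - [0.001,-0.001,0.01]
    - [0.001,-0.001,0.015]
    - [0.001,-0.001,0.015]
    - [0,-0.001,0.015]
    - [0,0,0.01]
    - [0,0,0.01]
    - [0,0,0.006]
    - [0,0,0]
    - [0,0,0]
  claw: [0,0,0,0,0,0,0,0,0]

```text
time: 7.85
position: [0.556, 0.1236, 0.0743]
tcp_rot: [0.129, 0.986, 0.006, -0.103]
wrist_force: [0.5, 0.0, -4.7]
width: 0.102
```

Run:
```python
from plan import *
from geo import *
Rt=RBW*R.from_euler('x',np.pi)
plan(bedw([-1,2,16]),Rt)
T=get_image("top");S=get_image("scene")
crop(T,190,130,280,205,8,"pics/g5t.png");crop(S,240,160,330,230,8,"pics/g5s.png")
```

```text
t 7.85 pos [0.556  0.1236 0.0743] toolx [ 0.979 -0.015 -0.204] toolz [-0.201 -0.256 -0.946] w 0.102 F [ 0.5  0.  -4.7]
shift now-axes [-0.0001 -0.0019  0.018 ] shift final-axes [ 0.     -0.0019  0.018 ] rotvec [ 0.0005 -0.0047  0.0018]
```

View pics/g5s.png

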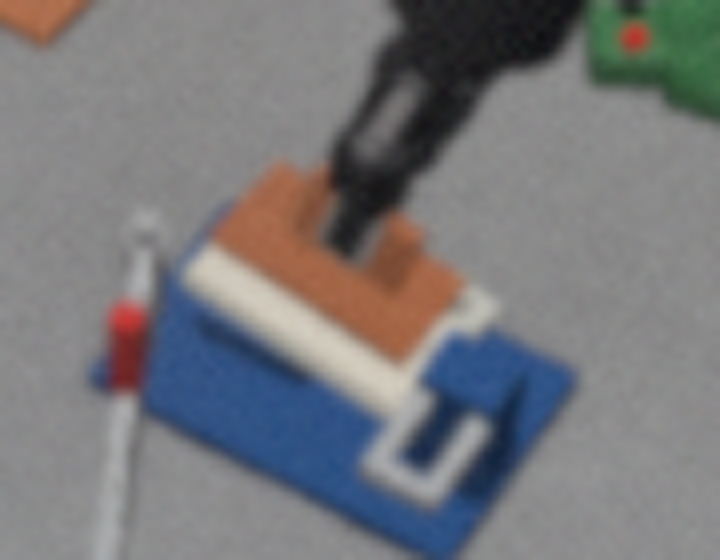

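View pics/g5t.png

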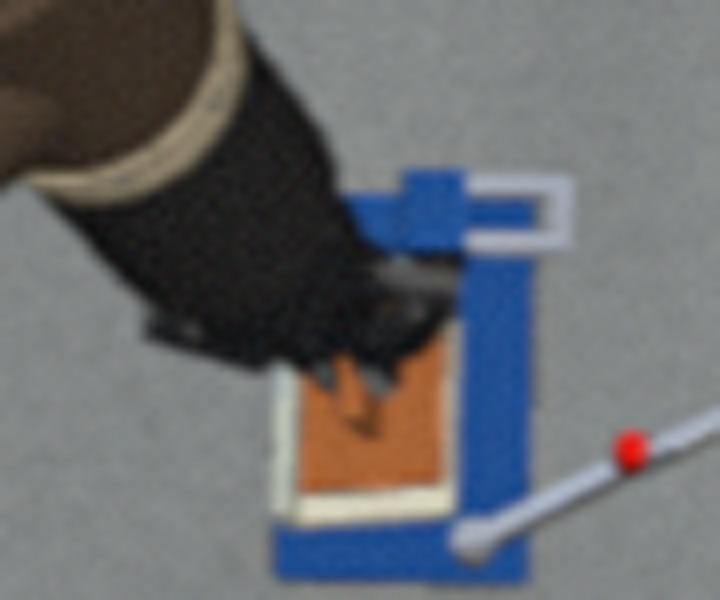

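Emit:
apply_moves:
  rotation:
    - [0,-0.004,0]
    - [0,0,0]
    - [0,0,0]
    - [0,0,0]
    - [0,0,0]
  translation:
    - [0,0,0.007]
    - [0,0,0.006]
    - [0,0,0.005]
    - [0,0,0]
    - [0,0,0]
  claw: [0,0,0,0,0]

```text
time: 8.37
position: [0.5518, 0.1187, 0.0566]
tcp_rot: [0.129, 0.986, 0.006, -0.105]
wrist_force: [0.7, -0.2, -4.7]
width: 0.103
```

Run:
```python
from plan import *
from geo import *
Rt=RBW*R.from_euler('x',np.pi)
plan(bedw([-1,2,14]),Rt)
T=get_image("top");S=get_image("scene")
crop(T,190,130,280,205,8,"pics/g6t.png");crop(S,240,160,330,230,8,"pics/g6s.png")
```

```text
t 8.37 pos [0.5518 0.1187 0.0566] toolx [ 0.978 -0.016 -0.209] toolz [-0.206 -0.256 -0.944] w 0.103 F [ 0.7 -0.2 -4.7]
shift now-axes [ 0.0004 -0.002   0.0012] shift final-axes [ 0.0004 -0.0019  0.0012] rotvec [0.0013 0.0007 0.0017]
```

View pics/g6s.png

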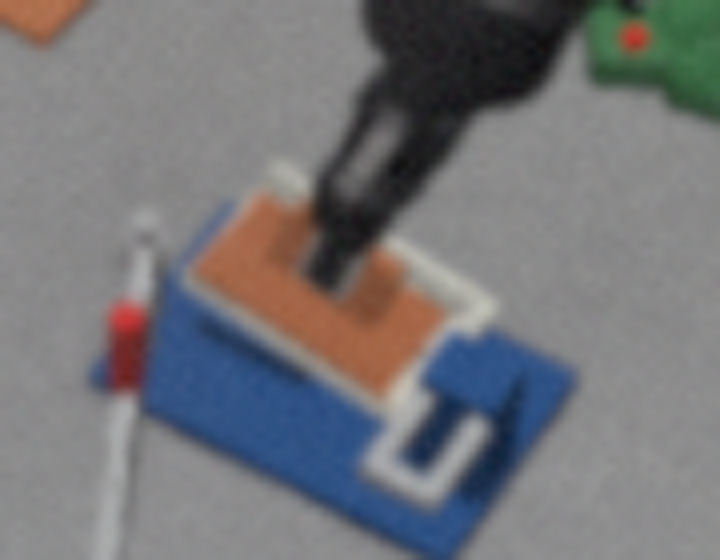

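View pics/g6t.png

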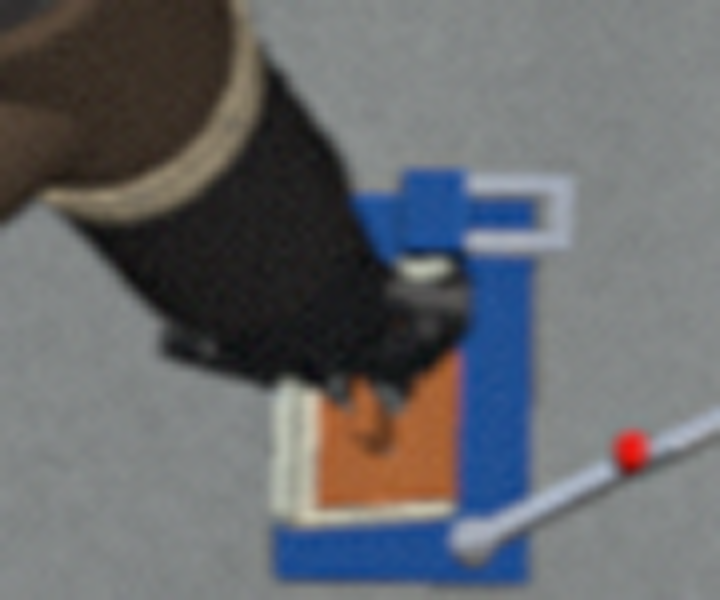

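Emit:
apply_moves:
  rotation:
    - [0,0,0]
    - [0,0,0]
    - [0,0,0]
    - [0,0,0]
    - [0,0,0]
    - [0,0,0]
    - [0,0,0]
    - [0,0,0]
    - [0,0,0]
    - [0,0,0]
  translation:
    - [0,0,0.001]
    - [0,0,0]
    - [0,0,0]
    - [0,0,0]
    - [0,0,0]
    - [0,0,0]
    - [0,0,0]
    - [0,0,0]
    - [0,0,0]
    - [0,0,0]
  claw: [0,0.04,0.04,0.04,0.04,0.04,0.04,0.04,0.04,0.04]

```text
time: 9.3
position: [0.5519, 0.1188, 0.0561]
tcp_rot: [0.129, 0.986, 0.006, -0.105]
wrist_force: [0.5, -0.1, 0.2]
width: 0.467
```

Run:
```python
from plan import *
from geo import *
Rt=RBW*R.from_euler('x',np.pi)
plan(bedw([-1,2,14]),Rt)
T=get_image("top");S=get_image("scene")
crop(T,190,130,280,205,8,"pics/g7t.png");crop(S,240,160,330,230,8,"pics/g7s.png")
```

```text
t 9.3 pos [0.5519 0.1188 0.0561] toolx [ 0.978 -0.016 -0.208] toolz [-0.205 -0.256 -0.945] w 0.467 F [ 0.5 -0.1  0.2]
shift now-axes [ 0.0001 -0.0018  0.0008] shift final-axes [ 0.0001 -0.0018  0.0008] rotvec [ 0.0007 -0.0003  0.0017]
```

View pics/g7s.png

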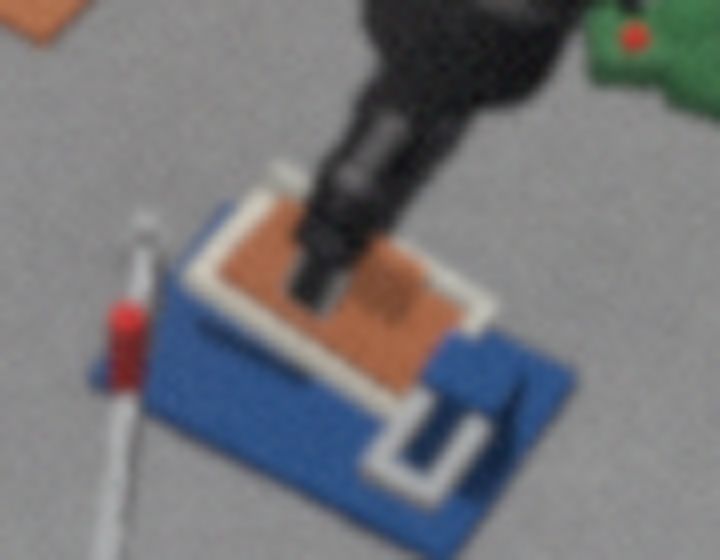

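Emit:
apply_moves:
  rotation:
    - [0,0,0]
    - [0,0,0]
    - [0,0,0]
    - [0,0,0]
    - [0,0,0]
    - [0,0,0]
    - [0,0,0]
  translation:
    - [0,0,-0.01]
    - [0,0,-0.02]
    - [0,0,-0.025]
    - [0,0,-0.025]
    - [0,0,-0.025]
    - [0,0,-0.015]
    - [0,0,0]
  claw: [0.04,0.04,0.04,0.04,0.04,0.04,0.04]

```text
time: 9.98
position: [0.579, 0.1511, 0.1738]
tcp_rot: [0.128, 0.987, 0.006, -0.102]
wrist_force: [-0.1, 0.1, 0.3]
width: 0.47
```

Run:
```python
from plan import *
from plate import *
T=get_image("top");S=get_image("scene")
h=jigp(J,[[-.06,-.036,.09]])[0]
k=np.array([.5211,.0179]); d=k-h[:2]; print("hinge",h,"r",np.linalg.norm(d),"hasp ang",J[2]-np.arctan2(d[1],d[0]))
for dd,bx,n in((T,(225,150,265,210),"t"),(S,(255,175,310,225),"s")):
    m=copper(dd,bx); ys,xs=np.nonzero(m)
    def parts(x,y): 
        return [jigp(J,bedp(boxpts(.045,.03,0,.006)+[x,y,0])),jigp(J,bedp(boxpts(.025,.005,.006,.036)+[x,y,0]))]
    pred=sil(dd,parts(.005,.007)); ys2,xs2=np.nonzero(pred>.5)
    print(n,len(xs),xs.mean(),ys.mean(),"home pred",len(xs2),xs2.mean(),ys2.mean())
    for n2,q in (("x+5",parts(.010,.007)),("y+5",parts(.005,.012))):
        p=sil(dd,q);a,b=np.nonzero(p>.5);print("  ",n2,b.mean()-xs2.mean(),a.mean()-ys2.mean())
plan(*tgt(0,0,0,0))
crop(T,210,130,310,205,8,"pics/g8t.png");crop(S,240,160,330,230,8,"pics/g8s.png")
```

```text
hinge [0.48935128 0.07990397 0.09      ] r 0.06965969343345592 hasp ang 1.0792605474903674
t 445 235.74606741573032 178.28764044943821 home pred 493 235.93509127789048 178.17038539553752
   x+5 0.030285504186906564 -1.3597947641729604
   y+5 -1.563428033537292 0.30189386524276074
s 396 280.8459595959596 196.13888888888889 home pred 453 281.8079470198675 196.64459161147903
   x+5 1.2929301731149394 0.8378645288718474
   y+5 0.8000707975044179 -0.7670860435503073
t 10.08 pos [0.5768 0.1499 0.1704] toolx [ 0.978 -0.016 -0.207] toolz [-0.204 -0.255 -0.945] w 0.467 F [-0.3 -0.1  0.2]
shift now-axes [-0.5266  0.0802  0.3169] shift final-axes [-0.5768  0.1499  0.1704] rotvec [0.2582 0.2093 0.0111]
```

View pics/g8s.png

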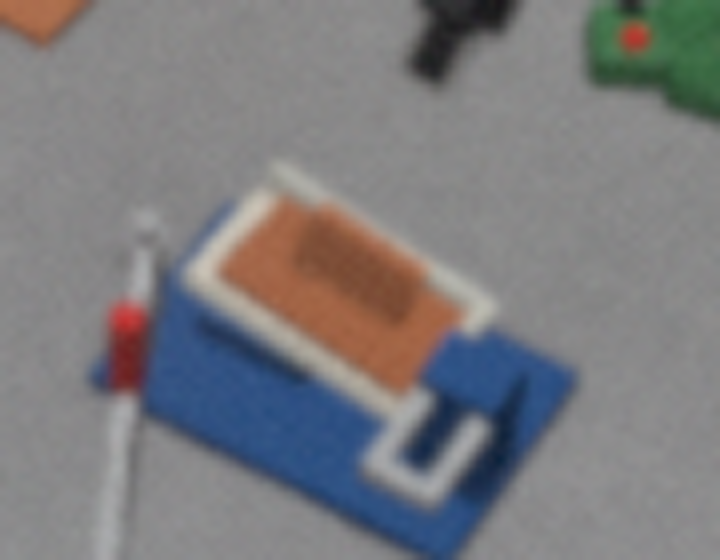

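View pics/g8t.png

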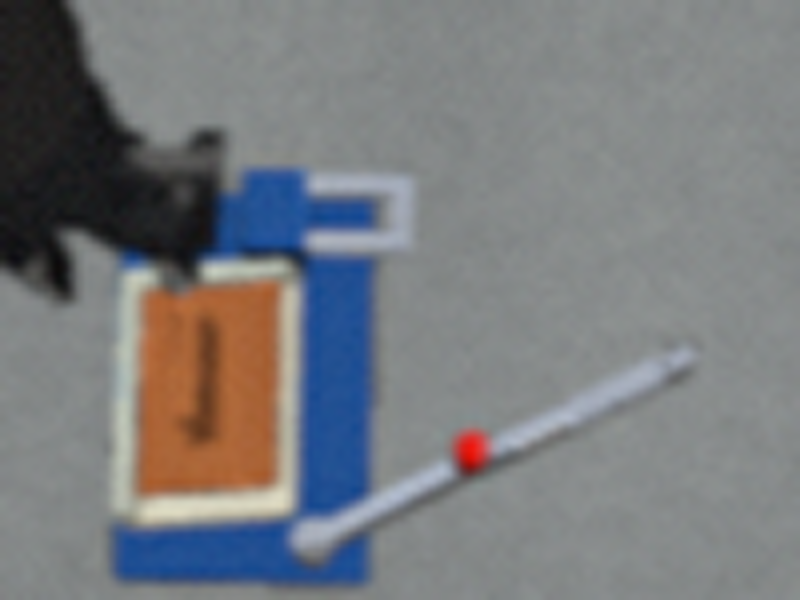

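Run:
```python
from plan import *
from geo import *
print("knob shut",jigp(J,[[.01,-.036,.1]]),"loop",jigp(J,[[.075,-.058,.066]]))
plan(*tgt(.525,-.035,.17,J[2]))
```

```text
knob shut [[0.55933956 0.07862304 0.1       ]] loop [[0.6239261  0.05543729 0.066     ]]
t 10.08 pos [0.5768 0.1499 0.1704] toolx [ 0.978 -0.016 -0.207] toolz [-0.204 -0.255 -0.945] w 0.467 F [-0.3 -0.1  0.2]
shift now-axes [-0.0476  0.1767  0.058 ] shift final-axes [-0.0484  0.1858  0.0004] rotvec [0.2602 0.2069 0.0292]
```

Untilt, then move over (in the final axes) and close the fingers.

Emit:
apply_moves:
  rotation:
    - [0.065,0.052,0.007]
    - [0.065,0.052,0.007]
    - [0.065,0.052,0.007]
    - [0.065,0.052,0.007]
    - [0,0,0]
    - [0,0,0]
    - [0,0,0]
    - [0,0,0]
    - [0,0,0]
    - [0,0,0]
    - [0,0,0]
    - [0,0,0]
    - [0,0,0]
    - [0,0,0]
    - [0,0,0]
    - [0,0,0]
  translation:
    - [0,0,0]
    - [0,0,0]
    - [0,0,0]
    - [0,0,0]
    - [-0.004,0.015,0]
    - [-0.006,0.023,0]
    - [-0.006,0.023,0]
    - [-0.006,0.023,0]
    - [-0.006,0.023,0]
    - [-0.006,0.023,0]
    - [-0.006,0.023,0]
    - [-0.004,0.018,0]
    - [-0.003,0.01,0]
    - [-0.001,0.005,0]
    - [0,0,0]
    - [0,0,0]
  claw: [0,0,0,0,0,0,0,0,0,0,0,0,0,0,0,0]

```text
time: 11.42
position: [0.5255, -0.0356, 0.1695]
tcp_rot: [0.001, 1.0, -0.009, -0.001]
wrist_force: [-0.1, -0.5, 0.1]
width: -0.001
```

Run:
```python
from plan import *
from geo import *
plan(*tgt(.525,-.035,.09,J[2]))
```

```text
t 11.42 pos [ 0.5255 -0.0356  0.1695] toolx [ 1.    -0.017 -0.001] toolz [-0.001 -0.002 -1.   ] w -0.001 F [-0.1 -0.5  0.1]
shift now-axes [-0.0004 -0.0007  0.0795] shift final-axes [-0.0005 -0.0006  0.0795] rotvec [0.0016 0.0012 0.001 ]
```

Emit:
apply_moves:
  rotation:
    - [0,0,0]
    - [0,0,0]
    - [0,0,0]
    - [0,0,0]
    - [0,0,0]
    - [0,0,0]
    - [0,0,0]
  translation:
    - [0,0,0.01]
    - [0,0,0.02]
    - [0,0,0.02]
    - [0,0,0.02]
    - [0,0,0.01]
    - [0,0,0]
    - [0,0,0]
  claw: [0,0,0,0,0,0,0]

```text
time: 12.0
position: [0.5253, -0.0355, 0.0893]
tcp_rot: [0.001, 1.0, -0.008, -0.001]
wrist_force: [0.3, -0.2, 0.5]
width: -0.005
```

Run:
```python
from plan import *
from geo import *
plan(*tgt(.525,-.035,.09,J[2]))
T=get_image("top");S=get_image("scene")
u=proj(T,[observe()["position"]]);crop(T,210,130,310,205,8,"pics/h1t.png",u);crop(S,220,160,320,250,7,"pics/h1s.png")
```

```text
t 12.0 pos [ 0.5253 -0.0355  0.0893] toolx [ 1.    -0.016 -0.002] toolz [-0.002 -0.002 -1.   ] w -0.005 F [ 0.3 -0.2  0.5]
shift now-axes [-0.0003 -0.0005 -0.0007] shift final-axes [-0.0003 -0.0005 -0.0007] rotvec [0.0019 0.0017 0.0022]
```

View pics/h1t.png

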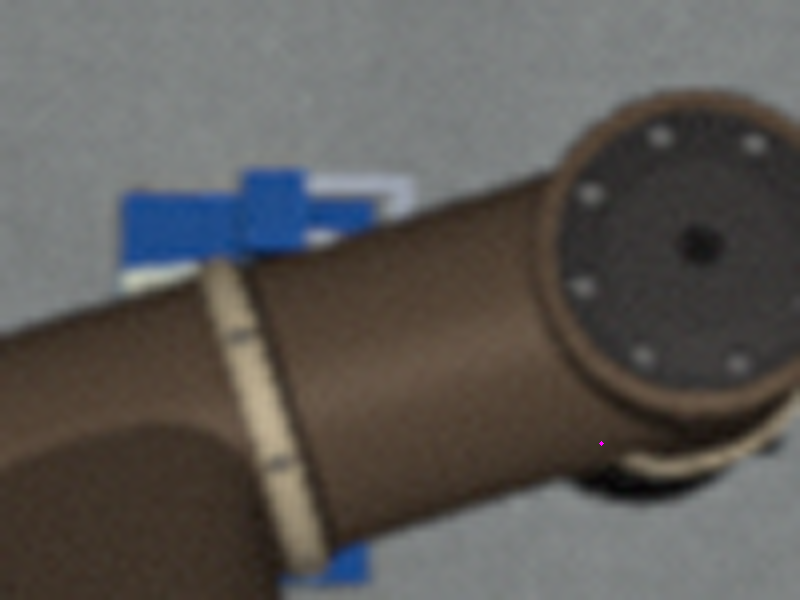

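View pics/h1s.png

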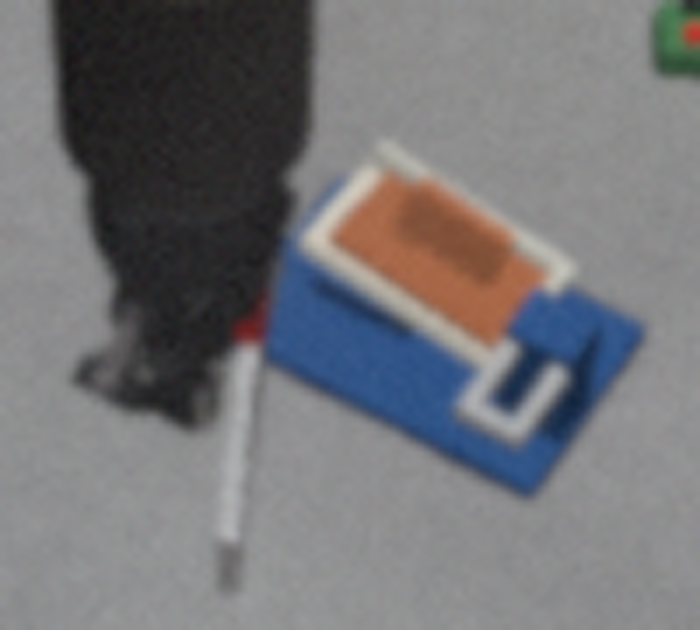

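Emit:
apply_moves:
  rotation:
    - [0,0,0]
    - [0,0,0]
    - [0,0,0]
    - [0,0,0]
    - [0,0,0]
    - [0,0,0]
    - [0,0,0]
    - [0,0,0]
    - [0,0,0]
    - [0,0,0]
    - [0,0,0]
  translation:
    - [0,-0.01,0]
    - [0,-0.01,0]
    - [0,-0.01,0]
    - [0.005,-0.006,0]
    - [0.005,-0.006,0]
    - [0.005,-0.006,0]
    - [0.005,-0.006,0]
    - [0.004,-0.005,0]
    - [0.004,-0.006,0]
    - [0,0,0]
    - [0,0,0]
  claw: [0,0,0,0,0,0,0,0,0,0,0]

```text
time: 13.02
position: [0.5568, 0.0294, 0.0904]
tcp_rot: [0.001, 1.0, -0.008, 0.001]
wrist_force: [-1.3, -0.4, -0.1]
width: 0.002
```

Run:
```python
from plan import *
from geo import *
plan(*tgt(.559,.045,.09,J[2]))
T=get_image("top");S=get_image("scene")
crop(S,220,160,320,250,7,"pics/h2s.png")
```

```text
t 13.02 pos [0.5568 0.0294 0.0904] toolx [ 1.    -0.016  0.003] toolz [ 0.003 -0.001 -1.   ] w 0.002 F [-1.3 -0.4 -0.1]
shift now-axes [ 0.0019 -0.0156  0.0004] shift final-axes [ 0.0019 -0.0156  0.0004] rotvec [ 0.0011 -0.0029  0.0019]
```

View pics/h2s.png

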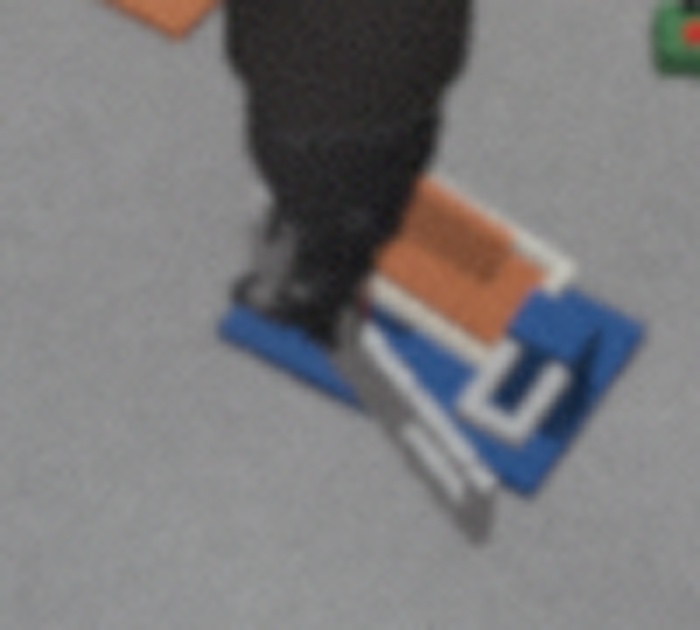

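Emit:
apply_moves:
  rotation:
    - [0,0,0]
    - [0,0,0]
    - [0,0,0]
    - [0,0,0]
    - [0,0,0]
    - [0,0,0]
    - [0,0,0]
  translation:
    - [0.001,-0.004,0]
    - [0.001,-0.004,0]
    - [0,-0.004,0]
    - [0,-0.004,0]
    - [0,-0.003,0]
    - [0,0,0]
    - [0,0,0]
  claw: [0,0,0,0,0,0,0]

```text
time: 13.7
position: [0.5565, 0.0482, 0.0895]
tcp_rot: [0.0, 1.0, -0.008, -0.0]
wrist_force: [-0.5, 0.0, 0.3]
width: -0.006
```

Run:
```python
from plan import *
from geo import *
plan(*tgt(.559,.055,.09,J[2]))
T=get_image("top");S=get_image("scene")
crop(S,220,160,320,250,7,"pics/h3s.png")
```

```text
t 13.7 pos [0.5565 0.0482 0.0895] toolx [ 1.    -0.017 -0.001] toolz [-0.001 -0.001 -1.   ] w -0.006 F [-0.5  0.   0.3]
shift now-axes [ 0.0024 -0.0069 -0.0005] shift final-axes [ 0.0024 -0.0069 -0.0005] rotvec [0.001  0.0007 0.0017]
```

View pics/h3s.png

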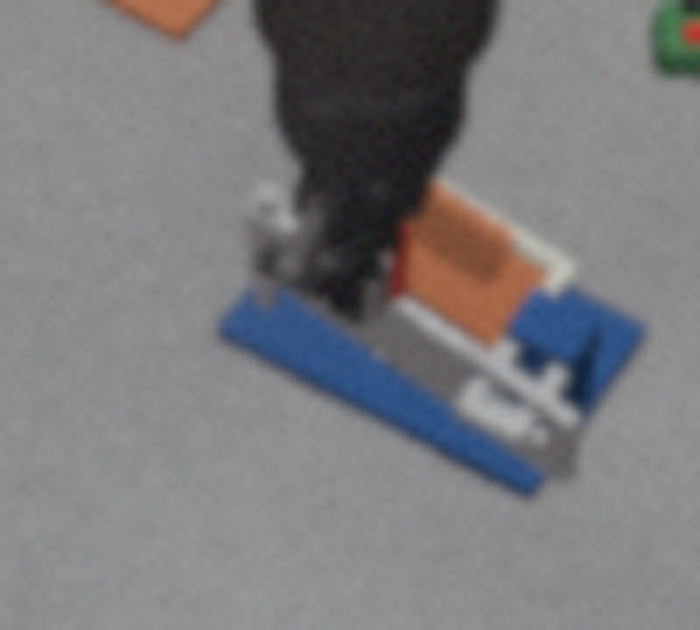

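Emit:
apply_moves:
  rotation:
    - [0,0,0]
    - [0,0,0]
    - [0,0,0]
    - [0,0,0]
    - [0,0,0]
  translation:
    - [0.001,-0.002,0]
    - [0.001,-0.002,0]
    - [0,-0.001,0]
    - [0,0,0]
    - [0,0,0]
  claw: [0,0,0,0,0]

```text
time: 14.22
position: [0.559, 0.0528, 0.0896]
tcp_rot: [0.001, 1.0, -0.009, -0.0]
wrist_force: [0.4, -0.4, -0.2]
width: -0.004
```

Emit:
apply_moves:
  rotation:
    - [0,0,0]
    - [0,0,0]
    - [0,0,0]
    - [0,0,0]
  translation:
    - [0,-0.001,0]
    - [0,-0.001,0]
    - [0,0,0]
    - [0,0,0]
  claw: [0,0,0,0]

```text
time: 14.55
position: [0.559, 0.0548, 0.0897]
tcp_rot: [0.001, 1.0, -0.008, -0.0]
wrist_force: [-0.8, -0.2, 0.3]
width: 0.002
```

Run:
```python
from plan import *
from geo import *
plan(*tgt(.559,.055,.09,J[2]))
T=get_image("top");S=get_image("scene")
crop(S,220,160,320,250,7,"pics/h4s.png")
```

```text
t 14.55 pos [0.559  0.0548 0.0897] toolx [ 1.    -0.017 -0.   ] toolz [-0.    -0.001 -1.   ] w 0.002 F [-0.8 -0.2  0.3]
shift now-axes [ 0.     -0.0002 -0.0003] shift final-axes [ 0.     -0.0002 -0.0003] rotvec [0.001  0.0002 0.0014]
```

View pics/h4s.png

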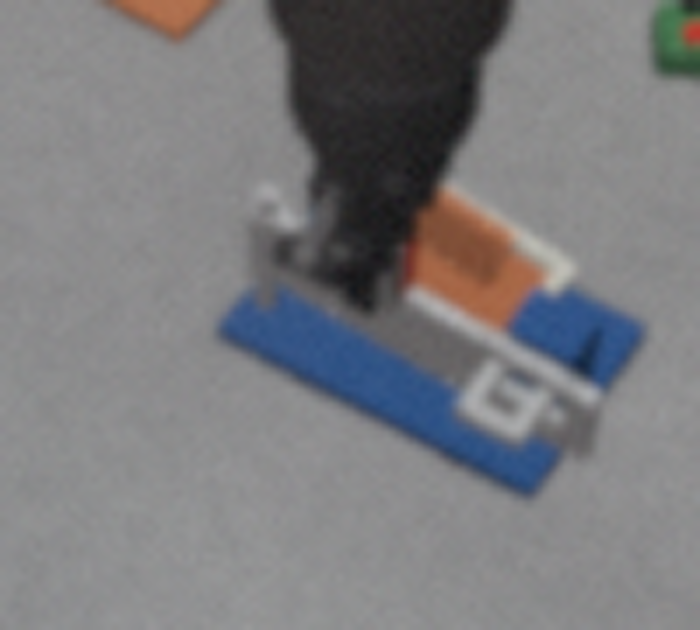

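No stop force yet; I continue in small steps.

Emit:
apply_moves:
  rotation:
    - [0,0,0]
    - [0,0,0]
    - [0,0,0]
    - [0,0,0]
  translation:
    - [0,-0.001,0]
    - [0,-0.001,0]
    - [0,0,0]
    - [0,0,0]
  claw: [0,0,0,0]

```text
time: 14.98
position: [0.5589, 0.0568, 0.0896]
tcp_rot: [0.001, 1.0, -0.008, -0.0]
wrist_force: [0.8, -0.4, -0.4]
width: 0.003
```

Emit:
apply_moves:
  rotation:
    - [0,0,0]
    - [0,0,0]
    - [0,0,0]
  translation:
    - [0,-0.001,0]
    - [0,0,0]
    - [0,0,0]
  claw: [0,0,0]

```text
time: 15.23
position: [0.5589, 0.0577, 0.0896]
tcp_rot: [0.001, 1.0, -0.009, -0.0]
wrist_force: [0.3, -0.0, 0.6]
width: -0.002
```

Run:
```python
from plan import *
from geo import *
plan(*tgt(.559,.055,.09,J[2]))
T=get_image("top");S=get_image("scene")
crop(S,220,160,320,250,7,"pics/h5s.png")
q=[jigp(J,[[-.06+a*np.cos(t)-.004*np.sin(t)*0,-.036-a*np.sin(t),.08]])[0] for t in (0,.06,.12) for a in(.06,.168)]
print(np.round((proj(S,q)-[220,160]+.5)*7,0).tolist())
```

```text
t 15.23 pos [0.5589 0.0577 0.0896] toolx [ 1.    -0.017 -0.   ] toolz [-0.    -0.001 -1.   ] w -0.002 F [ 0.3 -0.   0.6]
shift now-axes [ 0.0001  0.0027 -0.0004] shift final-axes [ 0.0001  0.0027 -0.0004] rotvec [0.0011 0.0004 0.0012]
[[378.0, 270.0], [597.0, 381.0], [373.0, 276.0], [585.0, 397.0], [368.0, 281.0], [572.0, 413.0]]
```

View pics/h5s.png

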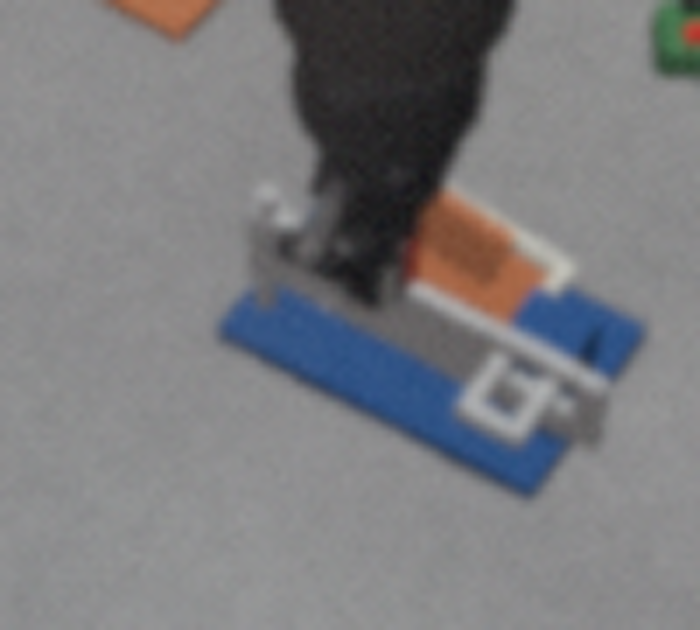

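Emit:
apply_moves:
  rotation:
    - [0,0,0]
    - [0,0,0]
    - [0,0,0]
  translation:
    - [0,-0.001,0]
    - [0,0,0]
    - [0,0,0]
  claw: [0,0,0]

```text
time: 15.58
position: [0.559, 0.0587, 0.0896]
tcp_rot: [0.001, 1.0, -0.009, -0.0]
wrist_force: [0.5, -0.0, -0.4]
width: -0.001
```

Emit:
apply_moves:
  rotation:
    - [0,0,0]
    - [0,0,0]
    - [0,0,0]
  translation:
    - [0,-0.001,0]
    - [0,0,0]
    - [0,0,0]
  claw: [0,0,0]

```text
time: 15.83
position: [0.559, 0.0595, 0.0896]
tcp_rot: [0.001, 1.0, -0.009, -0.0]
wrist_force: [1.1, -2.9, -0.5]
width: -0.002
```

Emit:
apply_moves:
  rotation:
    - [0,0,0]
    - [0,0,0]
    - [0,0,0]
  translation:
    - [0,-0.001,0]
    - [0,0,0]
    - [0,0,0]
  claw: [0,0,0]

```text
time: 16.08
position: [0.5589, 0.0596, 0.0896]
tcp_rot: [0.001, 1.0, -0.009, -0.0]
wrist_force: [2.3, -8.0, 0.4]
width: -0.0
```

Run:
```python
from plan import *
T=get_image("top");S=get_image("scene")
print(observe()["wrist_force"])
crop(S,220,160,320,250,7,"pics/h6s.png")
```

```text
[ 1.96438146 -7.17944876 -1.23706946]
```

View pics/h6s.png

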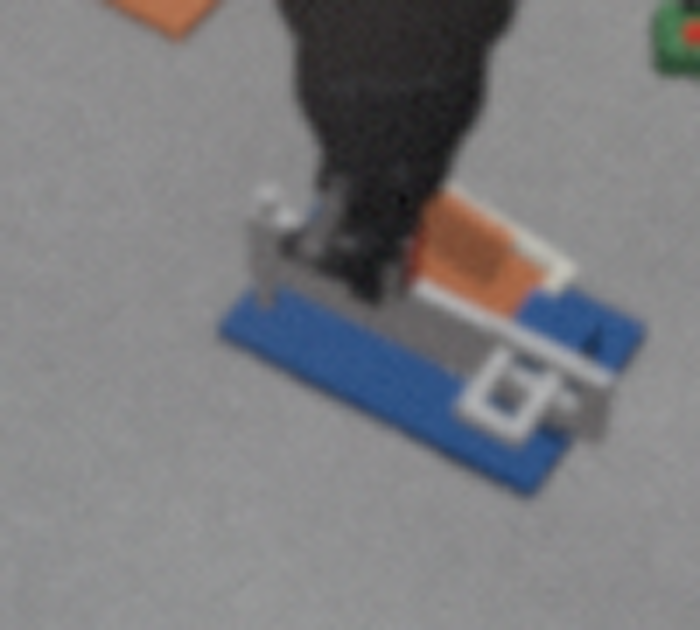

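The hasp is at its stop, with 8 N of reaction. I back off, rise, and measure the pin.

Emit:
apply_moves:
  rotation:
    - [0,0,0]
    - [0,0,0]
    - [0,0,0]
    - [0,0,0]
    - [0,0,0]
    - [0,0,0]
    - [0,0,0]
    - [0,0,0]
  translation:
    - [0,0.01,0]
    - [0,0.015,0]
    - [0,0.01,-0.01]
    - [0,0,-0.025]
    - [0,0,-0.025]
    - [0,0,-0.025]
    - [0,0,-0.01]
    - [0,0,0]
  claw: [0,0,0.02,0.04,0.05,0.05,0.05,0.05]

```text
time: 16.85
position: [0.5601, 0.026, 0.1884]
tcp_rot: [-0.0, 1.0, -0.008, 0.003]
wrist_force: [0.3, 0.1, 0.1]
width: 0.586
```

Run:
```python
from plan import *
from geo import *
import pickle
T,S=pickle.load(open("im0.pkl","rb"))
K=lambda u,o,k:(np.array(u)+.5)/k-.5+o
t=lambda u:K(u,[350,155],10); s=lambda u:K(u,[145,285],10)
for n,a,b,z in(("pin",(338,303),(340,188),.105),("dr far",(280,160),(530,175),.125),("dr near",(430,433),(133,143),.125)):
    print(n,tri(T,t(a),S,s(b)),atz(T,[t(a)],z),atz(S,[s(b)],z))
a=atz(T,[t((280,160))],.125)[0];b=atz(T,[t((430,433))],.125)[0]
print("mid",(a+b)/2,np.linalg.norm(a-b),"heading",np.degrees(np.arctan2(*(a-b)[1::-1])))
# yellow centroid of top face? handle axis in scene
yaw=np.arctan2(*(a-b)[1::-1])
plan(*tgt(.5245,-.347,.17,yaw))
T=get_image("top");S=get_image("scene")
pickle.dump((T,S),open("im1.pkl","wb"))
crop(S,220,160,320,250,7,"pics/h7s.png")
```

```text
pin (array([ 0.52479308, -0.34541002,  0.10723105]), np.float64(0.0029259064853942225)) [[ 0.52406571 -0.34705928  0.105     ]] [[ 0.52501255 -0.3438264   0.105     ]]
dr far (array([ 0.56813511, -0.32376732,  0.12494012]), np.float64(0.003926221628252139)) [[ 0.56670883 -0.32511588  0.125     ]] [[ 0.56962903 -0.3224816   0.125     ]]
dr near (array([ 0.48173793, -0.36771932,  0.12476634]), np.float64(0.003541479721033422)) [[ 0.48051294 -0.36897645  0.125     ]] [[ 0.48316718 -0.36657629  0.125     ]]
mid [ 0.52361089 -0.34704616  0.125     ] 0.09671339627589315 heading 26.969159691497598
t 16.85 pos [0.5601 0.026  0.1884] toolx [ 1.    -0.017  0.005] toolz [ 0.005  0.001 -1.   ] w 0.586 F [0.3 0.1 0.1]
shift now-axes [-0.0293  0.3735  0.0179] shift final-axes [-0.2008  0.3163  0.0184] rotvec [ 4.000e-04 -5.500e-03 -4.877e-01]
```

View pics/h7s.png

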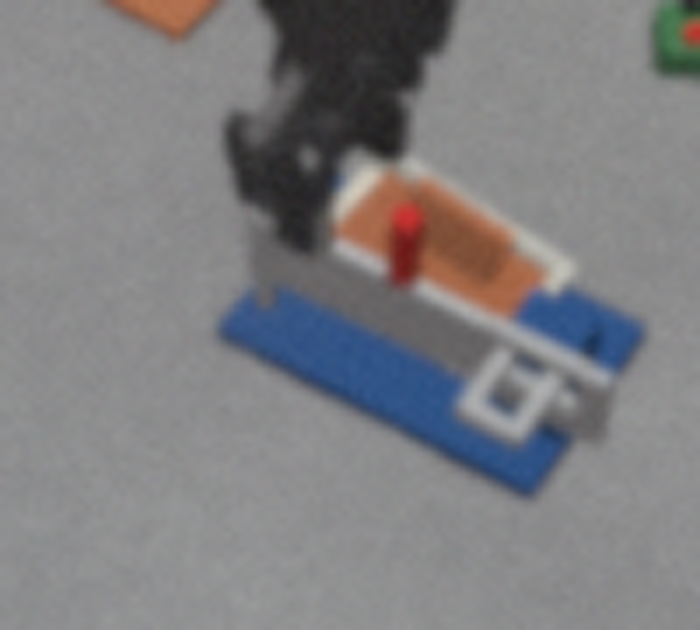

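Emit:
apply_moves:
  rotation:
    - [0,0,0]
    - [0,0,0]
    - [0,0,0]
    - [0,0,0]
    - [0,0,0]
    - [0,0,0]
    - [0,0,0]
    - [0,0,0]
    - [0,0,0]
    - [0,0,0]
    - [0,0,0]
    - [0,0,0]
    - [0,0,0]
    - [0,0,-0.0976]
    - [0,0,-0.0976]
    - [0,0,-0.0976]
    - [0,0,-0.0976]
    - [0,0,-0.0976]
    - [0,0,0]
    - [0,0,0]
  translation:
    - [-0.001,0.015,0]
    - [-0.002,0.03,0]
    - [-0.003,0.035,0]
    - [-0.003,0.035,0]
    - [-0.003,0.035,0]
    - [-0.003,0.035,0]
    - [-0.003,0.035,0]
    - [-0.003,0.035,0]
    - [-0.003,0.035,0]
    - [-0.003,0.035,0]
    - [-0.001,0.025,0]
    - [-0.001,0.015,0]
    - [0,0.008,0]
    - [0,0,0]
    - [0,0,0]
    - [0,0,0]
    - [0,0,0]
    - [0,0,0]
    - [0,0,0]
    - [0,0,0]
  claw: [0.05,0.05,0.05,0.05,0.05,0.05,0.05,0.05,0.05,0.05,0.05,0.05,0.05,0.05,0.05,0.05,0.05,0.05,0.05,0.05]

```text
time: 18.62
position: [0.5229, -0.346, 0.1843]
tcp_rot: [0.0, 0.973, 0.232, -0.001]
wrist_force: [-0.7, -0.4, -0.2]
width: 0.586
```

Run:
```python
from plan import *
plan(*tgt(.5245,-.346,.13,np.radians(27)))
T=get_image("top");S=get_image("scene")
crop(S,140,260,230,340,8,"pics/p1s.png",proj(S,[observe()["position"],[.5245,-.346,.105]]))
```

```text
t 18.62 pos [ 0.5229 -0.346   0.1843] toolx [ 0.892  0.452 -0.002] toolz [-0.002 -0.    -1.   ] w 0.586 F [-0.7 -0.4 -0.2]
shift now-axes [0.0015 0.0008 0.0543] shift final-axes [0.0014 0.0008 0.0543] rotvec [-0.0003  0.0016 -0.0028]
```

View pics/p1s.png

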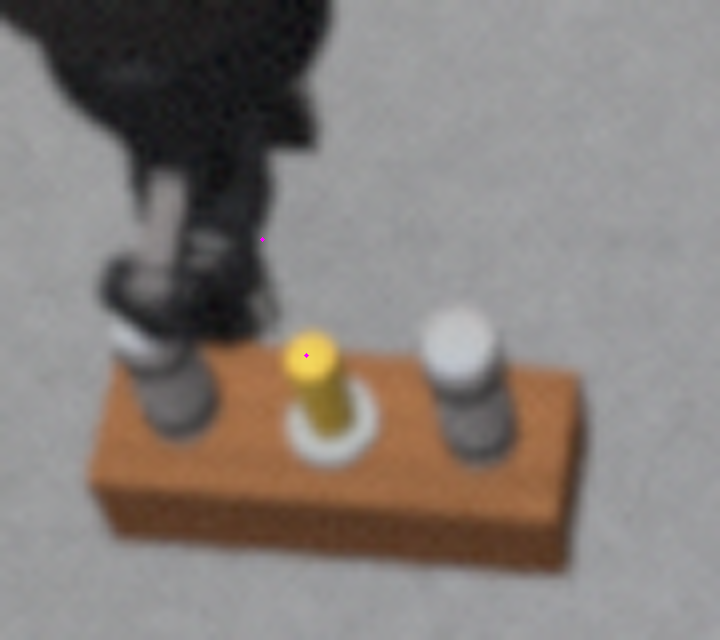

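Emit:
apply_moves:
  rotation:
    - [0,0,0]
    - [0,0,0]
    - [0,0,0]
    - [0,0,0]
    - [0,0,0]
    - [0,0,0]
    - [0,0,0]
    - [0,0,0]
    - [0,0,0]
    - [0,0,0]
  translation:
    - [0.0015,0.001,0.01]
    - [0,0,0.02]
    - [0,0,0.02]
    - [0,0,0.015]
    - [0,0,0.015]
    - [0,0,0.015]
    - [0,0,0.01]
    - [0,0,0.008]
    - [0,0,0]
    - [0,0,0]
  claw: [0.05,0.05,0.05,0.05,0.05,0.05,0.05,0.05,0.05,0.05]

```text
time: 19.55
position: [0.5248, -0.347, 0.0718]
tcp_rot: [0.0, 0.972, 0.233, -0.001]
wrist_force: [-0.2, -1.2, 0.9]
width: 0.584
```

Run:
```python
from plan import *
plan(*tgt(.5245,-.346,.071,np.radians(27)))
T=get_image("top");S=get_image("scene")
crop(S,140,260,230,340,8,"pics/p2s.png");crop(T,340,150,420,220,8,"pics/p2t.png")
```

```text
t 19.55 pos [ 0.5248 -0.347   0.0718] toolx [ 0.891  0.454 -0.001] toolz [-0.001 -0.001 -1.   ] w 0.584 F [-0.2 -1.2  0.9]
shift now-axes [ 0.0002 -0.0011  0.0008] shift final-axes [ 0.0002 -0.0011  0.0008] rotvec [ 0.0005  0.0013 -0.0005]
```

View pics/p2s.png

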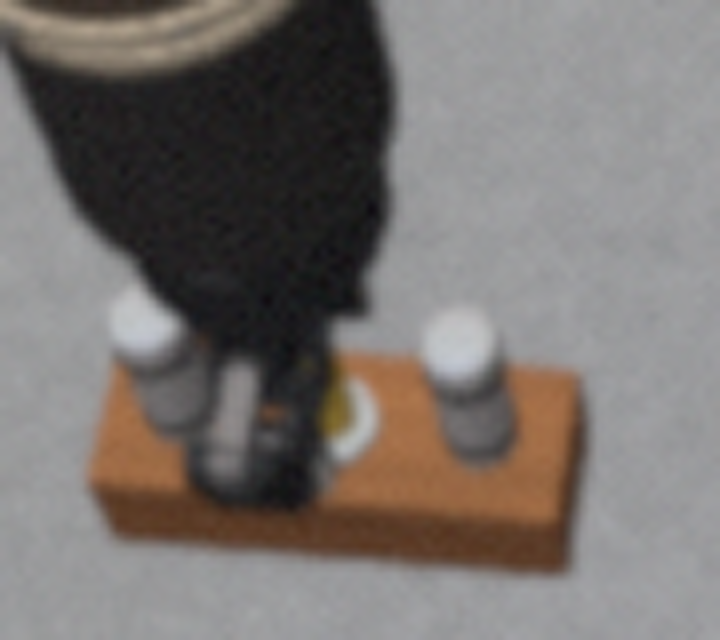

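Emit:
apply_moves:
  rotation:
    - [0,0,0]
    - [0,0,0]
    - [0,0,0]
    - [0,0,0]
    - [0,0,0]
    - [0,0,0]
    - [0,0,0]
    - [0,0,0]
  translation:
    - [0,-0.001,0.001]
    - [0,0,0]
    - [0,0,0]
    - [0,0,0]
    - [0,0,0]
    - [0,0,0]
    - [0,0,0]
    - [0,0,0]
  claw: [0.04,0,0,0,0,0,0,0]
  newtons: 30

```text
time: 20.32
position: [0.5246, -0.3462, 0.0715]
tcp_rot: [0.001, 0.972, 0.233, -0.0]
wrist_force: [-0.5, 0.8, 5.6]
width: 0.173
```

Run:
```python
from plan import *
plan(*tgt(.5245,-.346,.071,np.radians(27)))
T=get_image("top");S=get_image("scene")
crop(S,140,260,230,340,8,"pics/p3s.png");crop(T,340,150,420,220,8,"pics/p3t.png")
```

```text
t 20.32 pos [ 0.5246 -0.3462  0.0715] toolx [ 0.891  0.454 -0.   ] toolz [ 0.    -0.001 -1.   ] w 0.173 F [-0.5  0.8  5.6]
shift now-axes [-0.     -0.0002  0.0005] shift final-axes [-0.     -0.0002  0.0005] rotvec [ 0.0014  0.0005 -0.0001]
```

View pics/p3s.png

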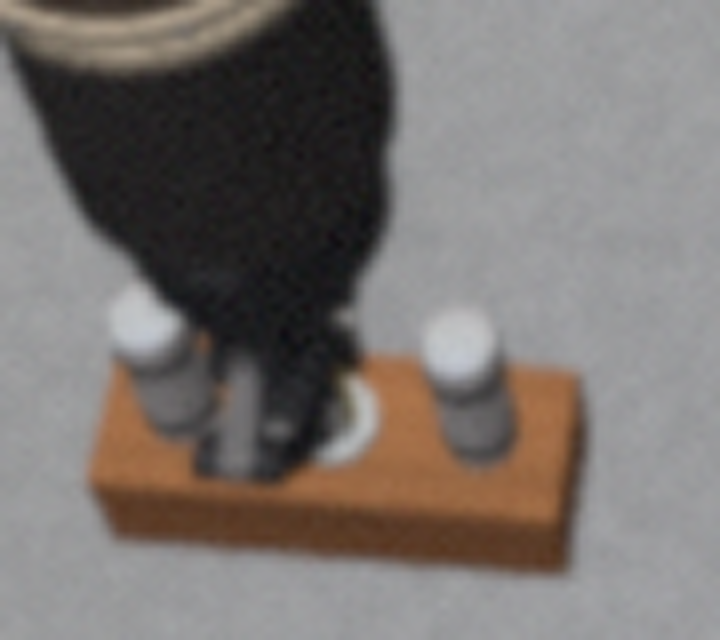

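Emit:
apply_moves:
  rotation:
    - [0,0,0]
    - [0,0,0]
    - [0,0,0]
    - [0,0,0]
    - [0,0,0]
    - [0,0,0]
    - [0,0,0]
    - [0,0,0]
    - [0,0,0]
  translation:
    - [0,0,-0.005]
    - [0,0,-0.015]
    - [0,0,-0.02]
    - [0,0,-0.025]
    - [0,0,-0.025]
    - [0,0,-0.02]
    - [0,0,-0.01]
    - [0,0,0]
    - [0,0,0]
  claw: [0,0,0,0,0,0,0,0,0]

```text
time: 21.17
position: [0.5241, -0.3457, 0.1905]
tcp_rot: [0.0, 0.972, 0.233, -0.0]
wrist_force: [-0.1, -0.1, -1.0]
width: 0.177
```

Run:
```python
from plan import *
from geo import *
L=jigp(J,[[.075,-.058,.066]])[0]; print(L)
plan(*tgt(L[0],L[1],.19,np.radians(27)))
T=get_image("top");S=get_image("scene")
o=observe();p=o["position"]
crop(S,130,220,230,330,7,"pics/p4s.png",proj(S,[p-[0,0,.0215],p-[0,0,.0615]]));crop(T,340,150,420,220,8,"pics/p4t.png")
```

```text
[0.6239261  0.05543729 0.066     ]
t 21.17 pos [ 0.5241 -0.3457  0.1905] toolx [ 0.891  0.453 -0.001] toolz [-0. -0. -1.] w 0.177 F [-0.1 -0.1 -1. ]
shift now-axes [ 2.708e-01 -3.123e-01  2.000e-04] shift final-axes [ 0.271  -0.3121  0.0005] rotvec [ 0.0002  0.0006 -0.0006]
```

View pics/p4s.png

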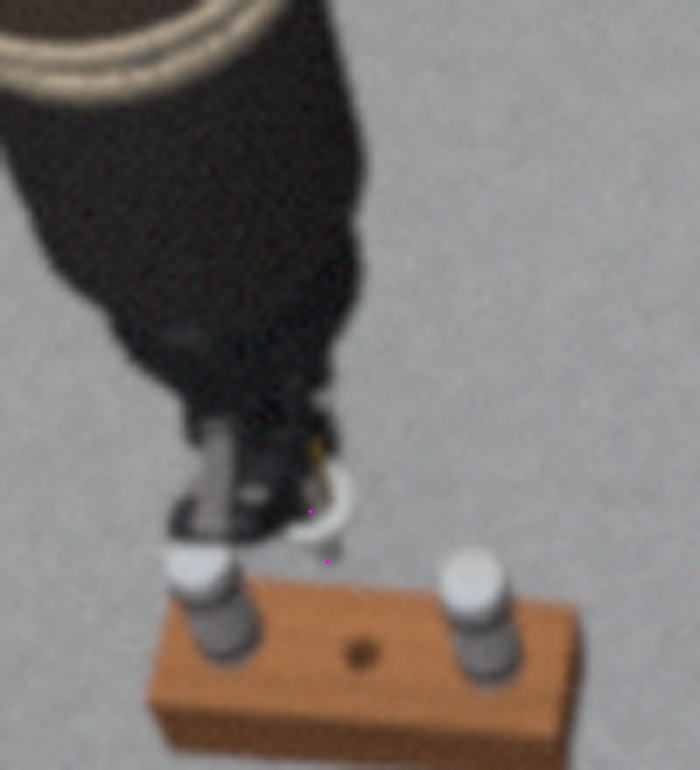

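View pics/p4t.png

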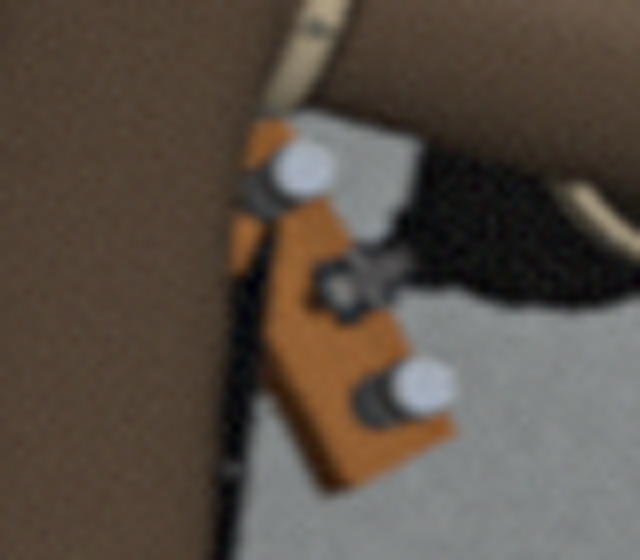

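Run:
```python
from plan import *
print(observe()["joint_positions"])
```

```text
[-2.72249011e-01  3.11427240e-01 -1.56455390e-01  6.31251539e-04
 -1.10565158e+00  2.31337096e+00]
```

Emit:
apply_moves:
  rotation:
    - [0,0,0]
    - [0,0,0]
    - [0,0,0]
    - [0,0,0]
    - [0,0,0]
    - [0,0,0]
    - [0,0,0]
    - [0,0,0]
    - [0,0,0]
    - [0,0,0]
    - [0,0,0]
    - [0,0,0]
    - [0,0,0]
    - [0,0,0]
    - [0,0,0]
    - [0,0,0]
    - [0,0,0]
    - [0,0,0]
  translation:
    - [0.009,-0.01,0]
    - [0.017,-0.02,0]
    - [0.018,-0.021,0]
    - [0.018,-0.021,0]
    - [0.018,-0.021,0]
    - [0.018,-0.021,0]
    - [0.018,-0.021,0]
    - [0.018,-0.021,0]
    - [0.018,-0.021,0]
    - [0.018,-0.021,0]
    - [0.018,-0.021,0]
    - [0.018,-0.021,0]
    - [0.018,-0.021,0]
    - [0.018,-0.021,0]
    - [0.017,-0.02,0]
    - [0.008,-0.008,0]
    - [0.004,-0.003,0]
    - [0,0,0]
  claw: [0,0,0,0,0,0,0,0,0,0,0,0,0,0,0,0,0,0]

```text
time: 22.77
position: [0.6237, 0.0568, 0.1894]
tcp_rot: [0.001, 0.972, 0.234, -0.001]
wrist_force: [0.2, 0.0, -0.8]
width: 0.176
```

Emit:
apply_moves:
  rotation:
    - [0,0,0.08]
    - [0,0,0.12]
    - [0,0,0.12]
    - [0,0,0.12]
    - [0,0,0.12]
    - [0,0,0.12]
    - [0,0,0.12]
    - [0,0,0.12]
    - [0,0,0.12]
    - [0,0,0.12]
    - [0,0,0.12]
    - [0,0,0.12]
    - [0,0,0.12]
    - [0,0,0.12]
    - [0,0,0]
    - [0,0,0]
  translation:
    - [0,0,0]
    - [0,0,0]
    - [0,0,0]
    - [0,0,0]
    - [0,0,0]
    - [0,0,0]
    - [0,0,0]
    - [0,0,0]
    - [0,0,0]
    - [0,0,0]
    - [0,0,0]
    - [0,0,0]
    - [0,0,0]
    - [0,0,0]
    - [0,0,0]
    - [0,0,0]
  claw: [0,0,0,0,0,0,0,0,0,0,0,0,0,0,0,0]

```text
time: 24.1
position: [0.6235, 0.0548, 0.1904]
tcp_rot: [0.001, 0.835, -0.551, -0.0]
wrist_force: [-0.5, 0.4, 0.3]
width: 0.175
```

Run:
```python
from plan import *
from geo import *
L=jigp(J,[[.075,-.058,.066]])[0]; print(L)
plan(*tgt(L[0],L[1],.14,np.radians(-67)))
T=get_image("top");S=get_image("scene")
o=observe();p=o["position"]
crop(S,250,140,340,240,7,"pics/q1s.png",proj(S,[p-[0,0,.0215],p-[0,0,.0615]]));crop(T,220,120,320,195,8,"pics/q1t.png",proj(T,[p-[0,0,.0215]]))
```

```text
[0.6239261  0.05543729 0.066     ]
t 24.1 pos [0.6235 0.0548 0.1904] toolx [ 0.393 -0.919  0.001] toolz [-0.001 -0.001 -1.   ] w 0.175 F [-0.5  0.4  0.3]
shift now-axes [-0.0005 -0.0007  0.0504] shift final-axes [-0.0005 -0.0007  0.0504] rotvec [ 0.0013 -0.0009  0.0028]
```

View pics/q1s.png

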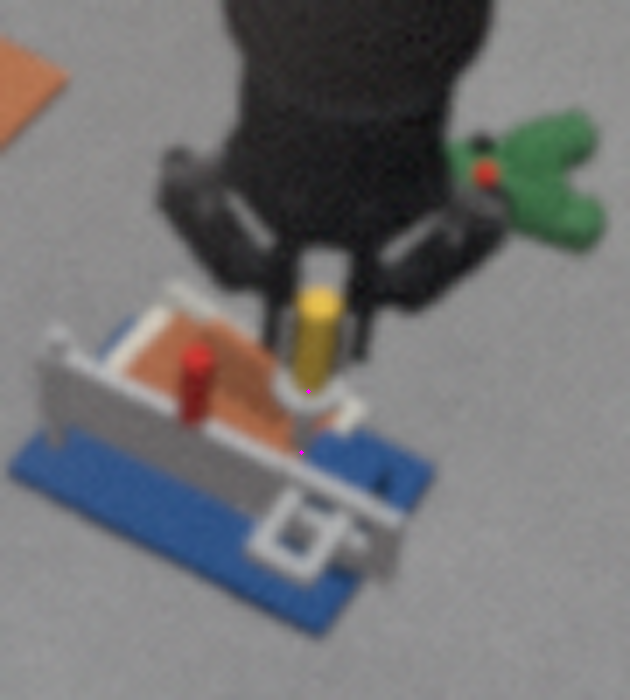

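View pics/q1t.png

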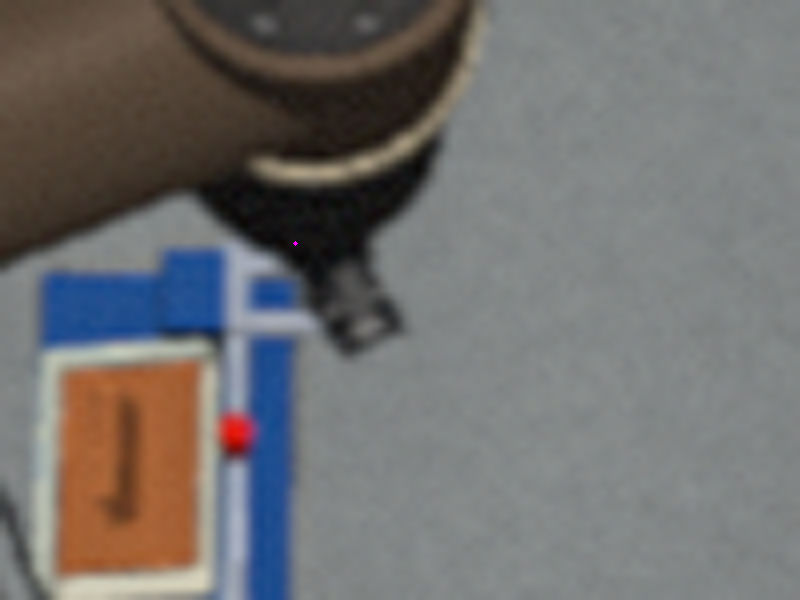

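Emit:
apply_moves:
  rotation:
    - [0,0,0]
    - [0,0,0]
    - [0,0,0]
    - [0,0,0]
    - [0,0,0]
    - [0,0,0]
    - [0,0,0]
  translation:
    - [-0.0005,-0.001,0.01]
    - [0,0,0.012]
    - [0,0,0.012]
    - [0,0,0.01]
    - [0,0,0.007]
    - [0,0,0]
    - [0,0,0]
  claw: [0,0,0,0,0,0,0]

```text
time: 24.78
position: [0.6244, 0.0566, 0.1389]
tcp_rot: [0.001, 0.834, -0.552, -0.0]
wrist_force: [0.0, 0.6, -1.0]
width: 0.173
```

Run:
```python
from plan import *
from geo import *
L=jigp(J,[[.075,-.058,.066]])[0]
plan(*tgt(L[0],L[1],.0885,np.radians(-67)))
T=get_image("top");S=get_image("scene")
o=observe();p=o["position"]
q=jigp(J,np.array([[59,-74,66],[91,-74,66],[67,-66,66],[83,-66,66],[67,-40,66],[83,-40,66]])*1e-3)
crop(S,270,160,330,230,10,"pics/q2s.png",np.r_[proj(S,[p-[0,0,.0615]]),proj(S,q)]);crop(S,270,160,330,230,10,"pics/q2sn.png");crop(T,220,120,320,195,8,"pics/q2t.png",proj(T,[p-[0,0,.0215]]))
```

```text
t 24.78 pos [0.6244 0.0566 0.1389] toolx [ 0.391 -0.92   0.001] toolz [-0.002 -0.002 -1.   ] w 0.173 F [ 0.   0.6 -1. ]
shift now-axes [0.0009 0.0008 0.0504] shift final-axes [0.0009 0.0009 0.0504] rotvec [ 0.0021 -0.001   0.0007]
```

View pics/q2s.png

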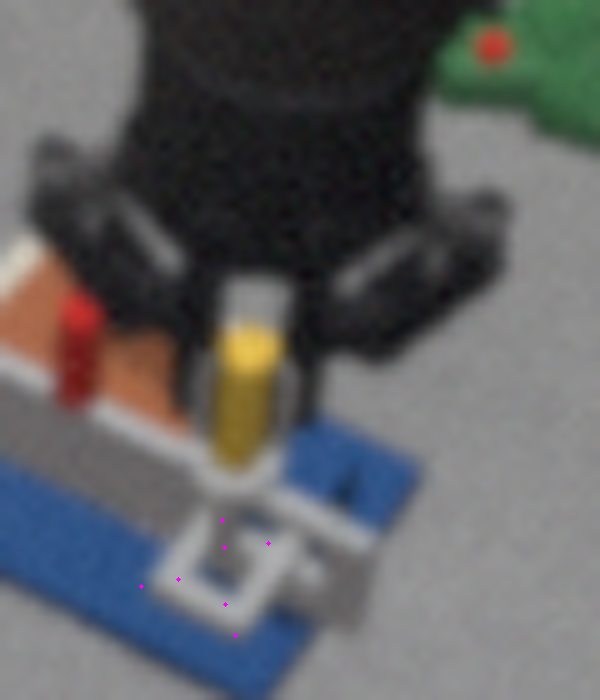

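View pics/q2sn.png

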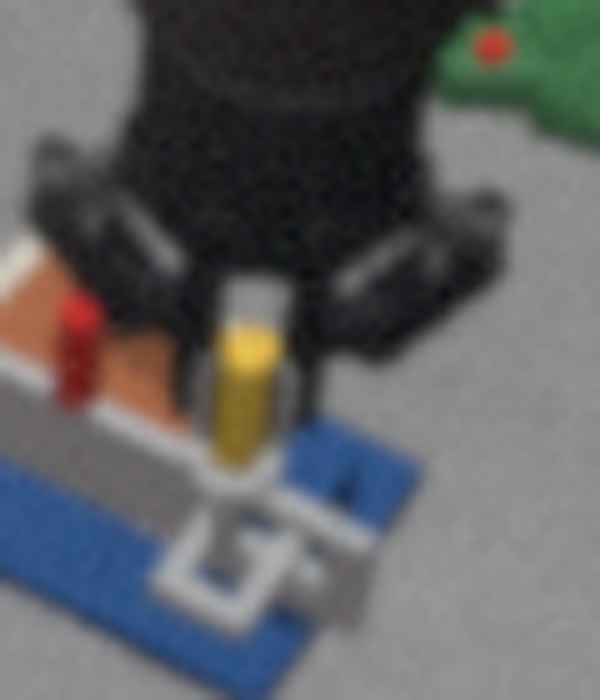

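```bash
cat > ov.py <<'E'
from plan import *
from geo import *
def ov(S,J2,sh,fn,bx,k,pin=True,dz=0):
    im=cv2.cvtColor(S["frame"],cv2.COLOR_RGB2BGR)[bx[1]:bx[3],bx[0]:bx[2]]
    im=cv2.resize(im,None,fx=k,fy=k,interpolation=cv2.INTER_CUBIC)
    def pl(P,c):
        u=((proj(S,P)-[bx[0],bx[1]]+.5)*k).astype(int); cv2.polylines(im,[u.reshape(-1,1,2)],False,c,1,cv2.LINE_AA)
    m=1e-3
    for P in ([[67,-40,66],[67,-66,66],[83,-66,66],[83,-40,66]],[[59,-40,66],[59,-74,66],[91,-74,66],[91,-40,66]],[[-60,-40,80],[112,-40,80],[112,-32,80],[-60,-32,80]]):
        pl(jigp(J2,np.array(P)*m),(0,255,0))
    if pin:
        t=np.linspace(0,2*np.pi,40)
        for r,z in((.008,.055),(.014,.005),(.014,0),(.005,-.035)):
            pl(np.c_[sh[0]+r*np.cos(t),sh[1]+r*np.sin(t),np.full(40,sh[2]+z)],(255,0,255))
    cv2.imwrite(fn,im)
E
python3 - <<'E'
from ov import *
S=get_image("scene");p=observe()["position"];print(p)
ov(S,J,p-[0,0,.0215],"pics/o1.png",(270,165,320,235),11)
E
```

```text
[0.62509114 0.05685015 0.14019978]
```

View pics/o1.png

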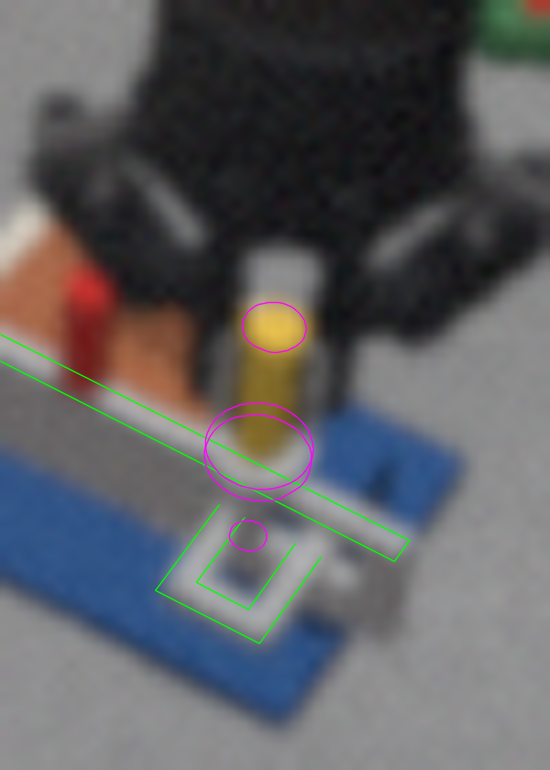

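Emit:
apply_moves:
  rotation:
    - [0,0,0]
    - [0,0,0]
    - [0,0,0]
    - [0,0,0]
    - [0,0,0]
    - [0,0,0]
  translation:
    - [0.0005,0,0.006]
    - [0,0,0.006]
    - [0,0,0.006]
    - [0,0,0.005]
    - [0,0,0]
    - [0,0,0]
  claw: [0,0,0,0,0,0]

```text
time: 25.43
position: [0.6245, 0.0561, 0.116]
tcp_rot: [0.001, 0.834, -0.552, -0.0]
wrist_force: [0.1, -0.2, -1.1]
width: 0.173
```

Run:
```python
from ov import *
L=jigp(J,[[.075,-.058,.066]])[0]
S=get_image("scene")
plan(*tgt(L[0]+.001,L[1]+.0005,.0885,np.radians(-67)))
ov(S,J,observe()["position"]-[0,0,.0215],"pics/o2.png",(270,165,320,235),11)
```

```text
t 25.48 pos [0.6248 0.0562 0.1164] toolx [ 0.391 -0.92   0.001] toolz [-0.001 -0.001 -1.   ] w 0.175 F [ 1.1 -0.9 -1.6]
shift now-axes [ 0.0002 -0.0001  0.0279] shift final-axes [ 0.0003 -0.      0.0279] rotvec [ 0.0011 -0.001   0.0004]
```

View pics/o2.png

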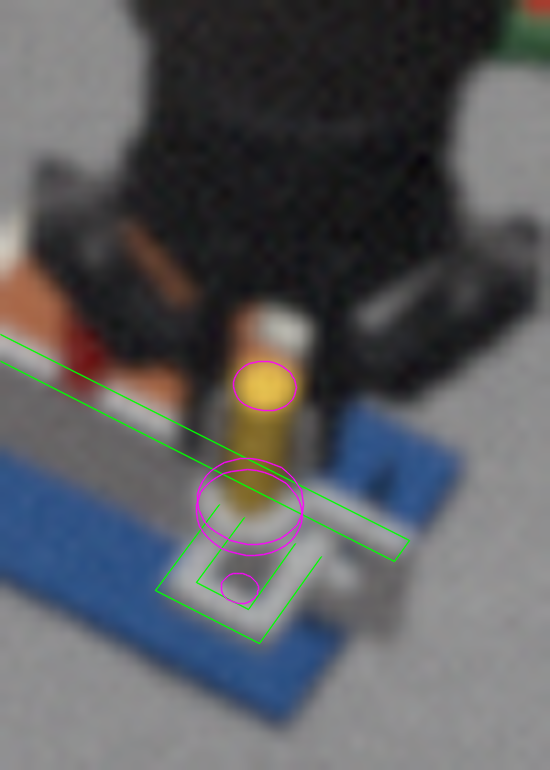

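Emit:
apply_moves:
  rotation:
    - [0,0,0]
    - [0,0,0]
    - [0,0,0]
    - [0,0,0]
    - [0,0,0]
    - [0,0,0]
  translation:
    - [0,0,0.006]
    - [0,0,0.006]
    - [0,0,0.006]
    - [0,0,0.004]
    - [0,0,0]
    - [0,0,0]
  claw: [0,0,0,0,0,0]

```text
time: 25.98
position: [0.6246, 0.0561, 0.0941]
tcp_rot: [0.001, 0.834, -0.552, -0.0]
wrist_force: [0.5, -0.4, -0.2]
width: 0.176
```

Run:
```python
from ov import *
L=jigp(J,[[.075,-.058,.066]])[0]
S=get_image("scene")
plan(*tgt(L[0]+.001,L[1]+.0005,.0885,np.radians(-67)))
ov(S,J,observe()["position"]-[0,0,.0215],"pics/o3.png",(270,165,320,235),11)
```

```text
t 26.03 pos [0.6248 0.0562 0.0945] toolx [ 0.391 -0.92   0.001] toolz [-0.    -0.001 -1.   ] w 0.173 F [ 0.7 -0.6 -0.4]
shift now-axes [0.0002 0.     0.006 ] shift final-axes [0.0003 0.     0.006 ] rotvec [ 0.001  -0.001   0.0005]
```

View pics/o3.png

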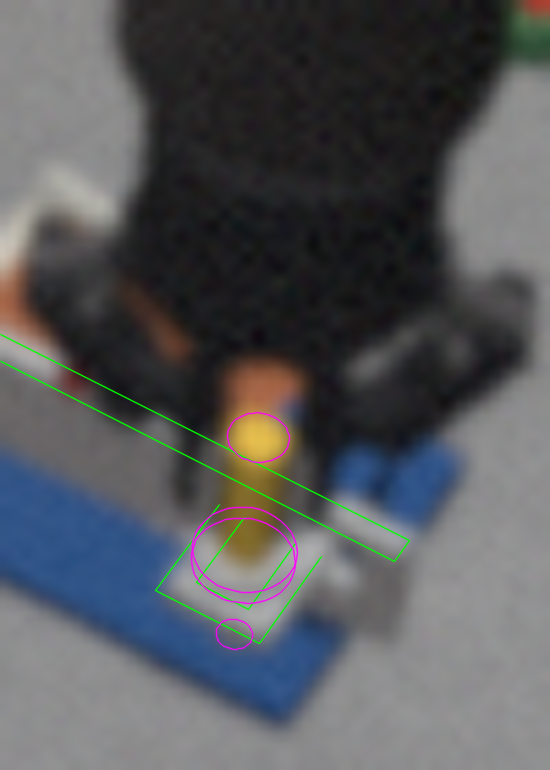

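Emit:
apply_moves:
  rotation:
    - [0,0,0]
    - [0,0,0]
    - [0,0,0]
    - [0,0,0]
    - [0,0,0]
  translation:
    - [0,0,0.002]
    - [0,0,0.002]
    - [0,0,0.001]
    - [0,0,0]
    - [0,0,0]
  claw: [0,0,0,0,0]

```text
time: 26.45
position: [0.6248, 0.0562, 0.0896]
tcp_rot: [0.001, 0.834, -0.552, 0.0]
wrist_force: [0.9, -0.3, -1.3]
width: 0.173
```

Emit:
apply_moves:
  rotation:
    - [0,0,0]
    - [0,0,0]
    - [0,0,0]
  translation:
    - [0,0,0.001]
    - [0,0,0]
    - [0,0,0]
  claw: [0,0,0]

```text
time: 26.7
position: [0.6248, 0.0562, 0.0886]
tcp_rot: [0.001, 0.834, -0.552, 0.0]
wrist_force: [1.1, 0.1, -0.7]
width: 0.174
```

Emit:
apply_moves:
  rotation:
    - [0,0,0]
    - [0,0,0]
    - [0,0,0]
    - [0,0,0]
    - [0,0,0]
    - [0,0,0]
    - [0,0,0]
  translation:
    - [0,0,0]
    - [0,0,0]
    - [0,0,0]
    - [0,0,0]
    - [0,0,0]
    - [0,0,0]
    - [0,0,0]
  claw: [0.02,0.025,0.03,0.035,0.04,0.04,0.04]

```text
time: 27.28
position: [0.6248, 0.0562, 0.0886]
tcp_rot: [0.001, 0.834, -0.552, 0.0]
wrist_force: [-0.6, -0.5, 0.4]
width: 0.471
```

Emit:
apply_moves:
  rotation:
    - [0,0,0]
    - [0,0,0]
    - [0,0,0]
    - [0,0,0]
    - [0,0,0]
    - [0,0,0]
    - [0,0,0]
    - [0,0,0]
    - [0,0,0]
  translation:
    - [0,0,-0.005]
    - [0,0,-0.01]
    - [0,0,-0.015]
    - [0,0,-0.02]
    - [0,0,-0.025]
    - [0,0,-0.03]
    - [0,0,-0.03]
    - [0,0,-0.02]
    - [0,0,0]
  claw: [0.04,0.04,0.04,0.04,0.04,0.04,0.04,0.04,0.04]

```text
time: 28.03
position: [0.6272, 0.0566, 0.2505]
tcp_rot: [-0.003, 0.834, -0.552, 0.003]
wrist_force: [0.6, 0.4, 0.6]
width: 0.467
```

Run:
```python
from ov import *
L=jigp(J,[[.075,-.058,.066]])[0]
S=get_image("scene");T=get_image("top")
ov(S,J,L+[.0009,.0007,0],"pics/o4.png",(250,165,320,235),10)
crop(T,210,130,310,205,8,"pics/o4t.png")
```

```text
(no output)
```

View pics/o4.png

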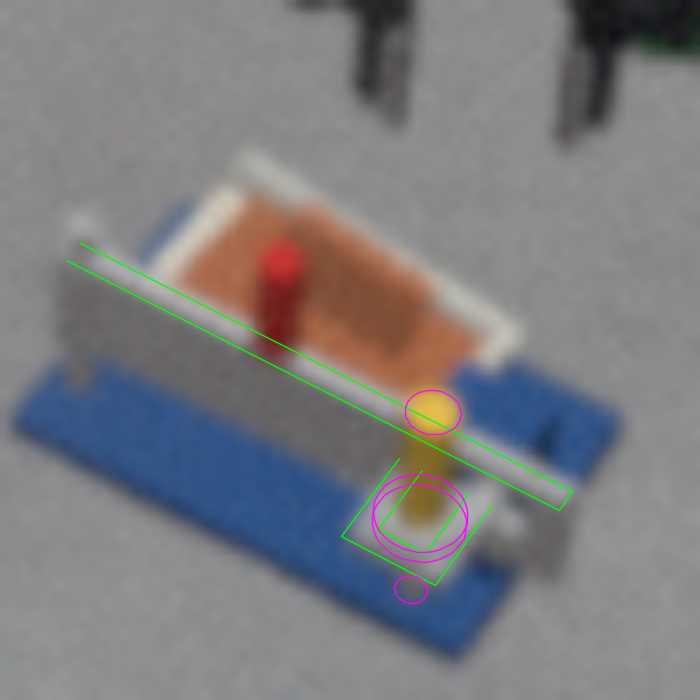

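View pics/o4t.png

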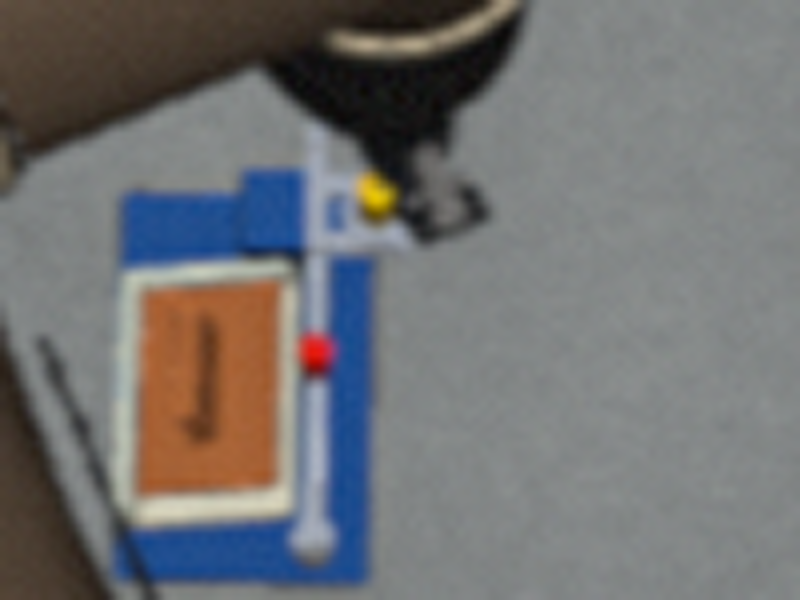

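Emit:
apply_moves:
  rotation:
    - [0,0,0]
    - [0,0,0]
    - [0,0,0]
    - [0,0,0]
    - [0,0,0]
    - [0,0,0]
    - [0,0,0]
    - [0,0,0]
    - [0,0,0]
    - [0,0,0]
  translation:
    - [-0.01,0.01,-0.02]
    - [-0.01,0.02,-0.01]
    - [0.01,0.03,0]
    - [0.02,0.03,0]
    - [0.03,0.03,0]
    - [0.03,0.02,0]
    - [0.03,0.02,0]
    - [0.02,0.01,0]
    - [0,0,0]
    - [0,0,0]
  claw: [0.04,0.04,0.04,0.04,0.04,0.04,0.04,0.04,0.04,0.04]

```text
time: 28.97
position: [0.5147, -0.121, 0.2731]
tcp_rot: [0.001, 0.833, -0.553, -0.001]
wrist_force: [-0.3, -0.6, 0.1]
width: 0.467
```

Run:
```python
from ov import *
L=jigp(J,[[.075,-.058,.066]])[0]
S=get_image("scene");T=get_image("top")
ov(T,J,L+[.0009,.0007,0],"pics/o5t.png",(220,130,290,200),10)
plan(*tgt(0,0,0,0))
cv2.imwrite("pics/o5s.png",cv2.cvtColor(S["frame"],cv2.COLOR_RGB2BGR))
```

```text
t 29.07 pos [ 0.5153 -0.1196  0.2733] toolx [ 0.391 -0.921  0.   ] toolz [-0.001 -0.001 -1.   ] w 0.47 F [-0.   0.7 -0.1]
shift now-axes [-0.3115  0.4271  0.2739] shift final-axes [-0.5153 -0.1196  0.2733] rotvec [ 1.7000e-03  7.0000e-04 -1.1695e+00]
```

View pics/o5t.png

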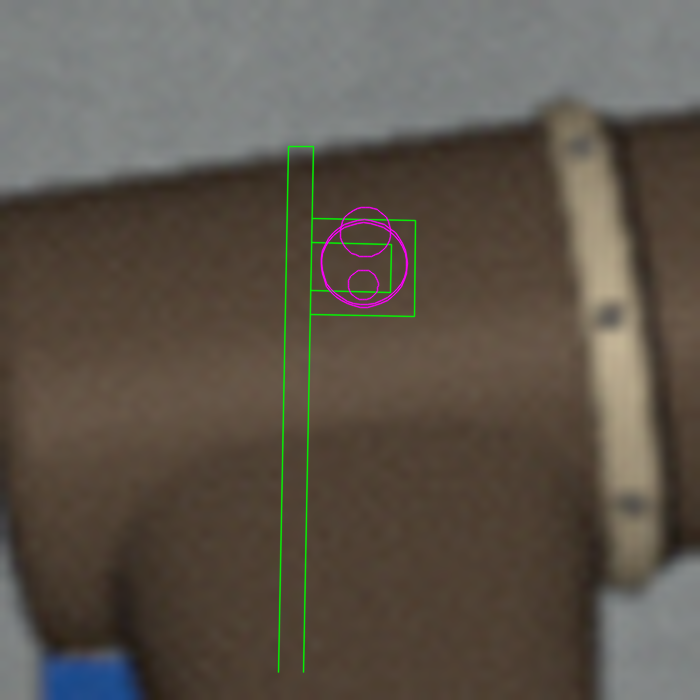

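View pics/o5s.png

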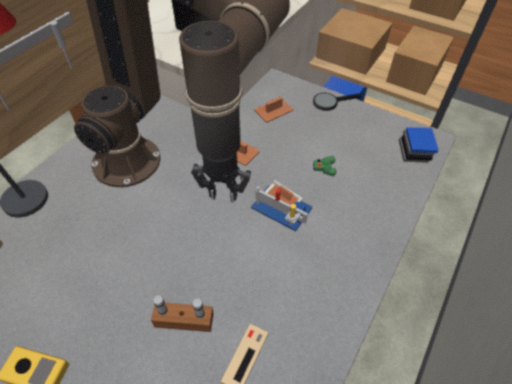

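Emit:
apply_moves:
  rotation:
    - [0,0,0]
    - [0,0,0]
    - [0,0,0]
    - [0,0,0]
    - [0,0,0]
    - [0,0,0]
    - [0,0,0]
    - [0,0,0]
    - [0,0,0]
    - [0,0,0]
  translation:
    - [0.015,0.007,0]
    - [0.03,0.012,0]
    - [0.03,0.012,0]
    - [0.03,0.012,0]
    - [0.03,0.012,0]
    - [0.03,0.012,0]
    - [0.03,0.012,0]
    - [0.03,0.012,0]
    - [0.01,0.005,0]
    - [0,0,0]
  claw: [0.04,0.04,0.04,0.04,0.04,0.04,0.04,0.04,0.04,0.04]

```text
time: 29.9
position: [0.5192, -0.375, 0.2727]
tcp_rot: [0.001, 0.834, -0.552, -0.001]
wrist_force: [0.2, 0.3, -0.5]
width: 0.469
```

Run:
```python
from ov import *
L=jigp(J,[[.075,-.058,.066]])[0]
T=get_image("top")
ov(T,J,L+[.0009,.0007,0],"pics/o6t.png",(220,130,290,200),10)
crop(T,220,130,290,200,10,"pics/o6n.png")
```

```text
(no output)
```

View pics/o6t.png

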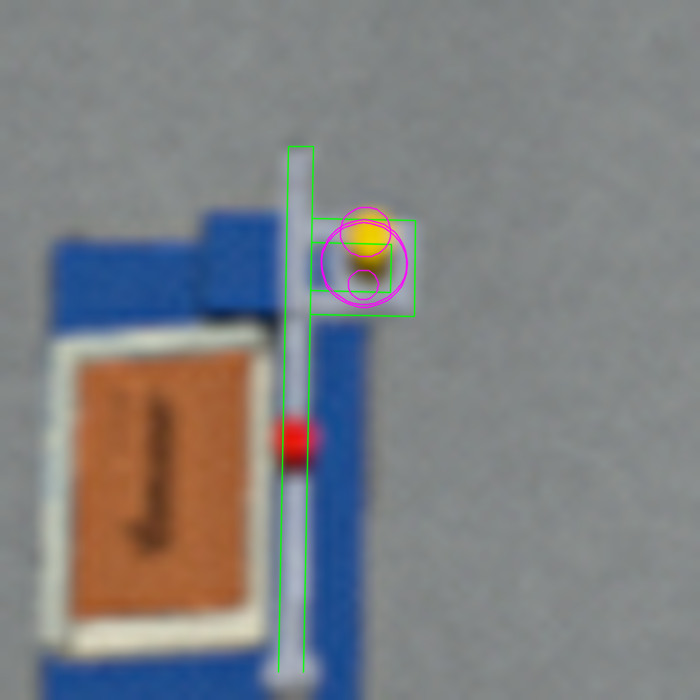

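View pics/o6n.png

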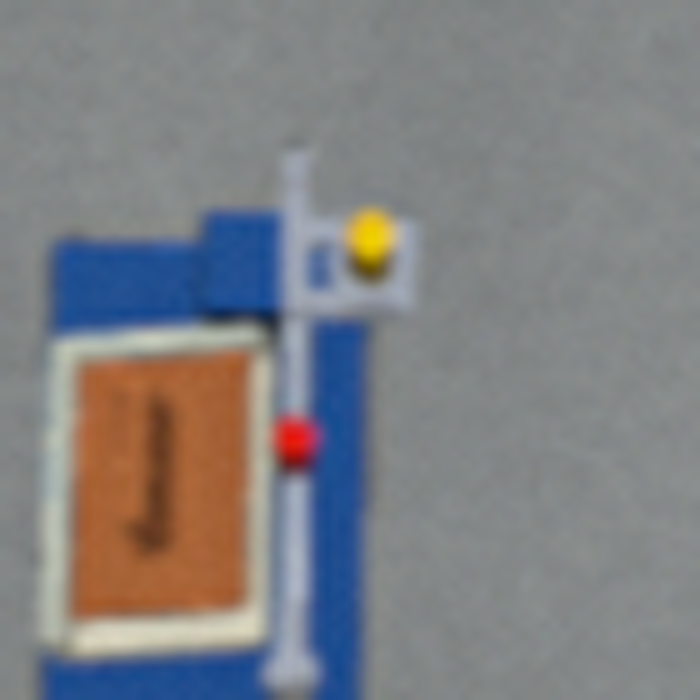

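Run:
```python
from plan import *
o=observe();print(o["time"],o["wrist_force"]);print(close_job())
```

```text
29.95 [0.53085512 0.45371441 0.04895814]
the job is handed in; nothing more can be done
None
```

I carried out all three steps and handed the job in at about 30 s of the 61 s allowed. Hand-in gives no verdict, so what follows is from my own checks.

- **Plate:** I took the smallest of the three copper plates, about 89 x 59 mm in the top view. I laid it on the bed tilted to match and let it slide. The pictures after release show it in the low corner against both rails. The top-view outline matched the home position to about half a millimetre. The scene camera was about 1 px off, the same bias it shows for the whole jig.
- **Hasp:** I pushed it shut by the red knob until it met its stop, with about 8 N of reaction. The last top picture shows the strap in line with the shut position at the staple end. At the hinge end it is about 1 px off, within the jig fit error.
- **Pin:** I lowered it into the staple's loop with no sign of jamming and let go. The collar, staple and handle outlines fit the pictures. The pin stands about 1 mm from the middle of the loop, upright as far as the pictures show.
- **Other items:** The drivers, faceplate and grip look untouched in the last scene picture. The arm ended well clear, with wrist force near zero.

The two cameras disagreed by about 2 to 4 mm on absolute positions. I therefore checked the final pin fit against the staple within each camera's own picture instead of relying on absolute positions.

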